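Tip the weight slugs into the parts drawer and shut it

TASK

Pour all eight brass slugs from the aluminium cup into the open top drawer of the small grey cabinet, and stand the empty cup back upright on its round cork mat and let go of it. Then push the drawer fully shut, with all eight slugs in it. Leave the club head, the tape roll and the jar where they are.

Things in the scene. Friction and masses are not known exactly. Their poses are not given: they have to be found in the camera images.
- cup_mid (a point): Plain open aluminium cup with the eight slugs in its lower 30 mm, upright on the cork mat; 80 mm high, outside 54 mm across at the base, 68 mm at the rim, wall 4 mm, empty 60 to 130 g. Point: on its axis half-way up, 40 mm below the rim; z out of the mouth. Slugs slide out freely only when it is tipped well past level, to about 130 degrees from upright.
- mat_top (a point): The round cork mat, 130 mm across and 4 mm thick, fixed to the bench; the point is the centre of its upper face, where the cup starts (within 10 mm).
- drawer_floor (a point): Centre of the whole inner floor of the open upper drawer; moves with it. x to the drawer's back (the way it is pushed shut), y across, z up. Inside 175 mm (x) by 168 mm (y), walls 43 mm high over the floor; the front panel (x -109 to -94 mm) rises 53 mm over it. Open to the sky from x = -87 mm back to x = joint value - 94 mm; the rest is under the cabinet top.
- cab_drawer0 (a joint): How far the upper drawer stands open: 0 = fully shut, grows towards the robot side, starts at 0.11 to 0.14 m. It slides with about 1 N of friction and stays where it is left.
- cab_drawer0_handle (a point): Middle of the upper drawer's steel bar handle, a horizontal bar about 105 mm long and 10 mm thick, 35 mm in front of the drawer's front panel and 27 mm above the drawer floor; axes as for the drawer floor.
- cab: The grey two-drawer parts cabinet, fixed to the bench: 220 mm deep (x), 210 mm wide (y), 150 mm high; origin at the centre of its underside, x towards its back (the drawers open to -x). The lower drawer is shut and not part of the job.
- cup: The same cup, with its origin at the centre of the underside of its base.
- head: Bystander: a loose dark steel golf club head (wood type) without shaft, about 110 mm across and 70 mm high; origin at its underside.
- tape: Bystander: a roll of paper tape lying flat, 96 mm across, 24 mm high; origin at the centre of its underside.
- tin: Bystander: a low closed jar with a white lid, 72 mm across, 60 mm high; origin at the centre of its underside.
- slug0_center (a point): Brass slug (small solid cylinder, 14 mm across, 12 mm long, 16 g), one of eight identical ones that start in the cup; the point is its centre, z along its axis.
- slug1_center (a point): Another of the eight slugs, as slug0_center.
- slug2_center (a point): Another of the eight slugs, as slug0_center.
- slug3_center (a point): Another of the eight slugs, as slug0_center.
- slug4_center (a point): Another of the eight slugs, as slug0_center.
- slug5_center (a point): Another of the eight slugs, as slug0_center.
- slug6_center (a point): Another of the eight slugs, as slug0_center.
- slug7_center (a point): Another of the eight slugs, as slug0_center.
There are look-alikes about, which are no part of the job. Leave any green look-alike of the cup alone.

How it is judged (in metres and radians):
On the way, in this order (a step that is already met when the one before it is completed fails the run):
1. all eight slugs lie in the open drawer (x of slug0_center in the frame of drawer_floor between -0.09 and 0.09 m and y of slug0_center in the frame of drawer_floor between -0.088 and 0.088 m and z of slug0_center in the frame of drawer_floor between 0 and 0.043 m and x of slug1_center in the frame of drawer_floor between -0.09 and 0.09 m and y of slug1_center in the frame of drawer_floor between -0.088 and 0.088 m and z of slug1_center in the frame of drawer_floor between 0 and 0.043 m and x of slug2_center in the frame of drawer_floor between -0.09 and 0.09 m and y of slug2_center in the frame of drawer_floor between -0.088 and 0.088 m and z of slug2_center in the frame of drawer_floor between 0 and 0.043 m and x of slug3_center in the frame of drawer_floor between -0.09 and 0.09 m and y of slug3_center in the frame of drawer_floor between -0.088 and 0.088 m and z of slug3_center in the frame of drawer_floor between 0 and 0.043 m and x of slug4_center in the frame of drawer_floor between -0.09 and 0.09 m and y of slug4_center in the frame of drawer_floor between -0.088 and 0.088 m and z of slug4_center in the frame of drawer_floor between 0 and 0.043 m and x of slug5_center in the frame of drawer_floor between -0.09 and 0.09 m and y of slug5_center in the frame of drawer_floor between -0.088 and 0.088 m and z of slug5_center in the frame of drawer_floor between 0 and 0.043 m and x of slug6_center in the frame of drawer_floor between -0.09 and 0.09 m and y of slug6_center in the frame of drawer_floor between -0.088 and 0.088 m and z of slug6_center in the frame of drawer_floor between 0 and 0.043 m and x of slug7_center in the frame of drawer_floor between -0.09 and 0.09 m and y of slug7_center in the frame of drawer_floor between -0.088 and 0.088 m and z of slug7_center in the frame of drawer_floor between 0 and 0.043 m and value of joint cab_drawer0 above 0.05 m), for 0.2 s.
2. the cup stands upright on the mat, released, with the slugs in the drawer and the drawer still open (all of step 1 and horizontal distance between cup_mid and mat_top below 0.05 m and angle between cup_mid's own z axis and vertical below 0.12 rad and z of cup_mid in the frame of mat_top below 0.045 m and contact force between cup and the fingers below 0.1 N), for 0.2 s.
At the end, for the whole second after the job is handed in: All eight slugs lie inside the upper drawer, the drawer is shut (within 5 mm), and the cup stands upright (within 7 degrees), at rest and released, on the cork mat, its centre within 50 mm of the mat's (x of slug0_center in the frame of drawer_floor between -0.09 and 0.09 m and y of slug0_center in the frame of drawer_floor between -0.088 and 0.088 m and z of slug0_center in the frame of drawer_floor between 0 and 0.043 m and x of slug1_center in the frame of drawer_floor between -0.09 and 0.09 m and y of slug1_center in the frame of drawer_floor between -0.088 and 0.088 m and z of slug1_center in the frame of drawer_floor between 0 and 0.043 m and x of slug2_center in the frame of drawer_floor between -0.09 and 0.09 m and y of slug2_center in the frame of drawer_floor between -0.088 and 0.088 m and z of slug2_center in the frame of drawer_floor between 0 and 0.043 m and x of slug3_center in the frame of drawer_floor between -0.09 and 0.09 m and y of slug3_center in the frame of drawer_floor between -0.088 and 0.088 m and z of slug3_center in the frame of drawer_floor between 0 and 0.043 m and x of slug4_center in the frame of drawer_floor between -0.09 and 0.09 m and y of slug4_center in the frame of drawer_floor between -0.088 and 0.088 m and z of slug4_center in the frame of drawer_floor between 0 and 0.043 m and x of slug5_center in the frame of drawer_floor between -0.09 and 0.09 m and y of slug5_center in the frame of drawer_floor between -0.088 and 0.088 m and z of slug5_center in the frame of drawer_floor between 0 and 0.043 m and x of slug6_center in the frame of drawer_floor between -0.09 and 0.09 m and y of slug6_center in the frame of drawer_floor between -0.088 and 0.088 m and z of slug6_center in the frame of drawer_floor between 0 and 0.043 m and x of slug7_center in the frame of drawer_floor between -0.09 and 0.09 m and y of slug7_center in the frame of drawer_floor between -0.088 and 0.088 m and z of slug7_center in the frame of drawer_floor between 0 and 0.043 m and horizontal distance between cup_mid and mat_top below 0.05 m and angle between cup_mid's own z axis and vertical below 0.12 rad and z of cup_mid in the frame of mat_top below 0.045 m and contact force between cup and the fingers below 0.1 N and value of joint cab_drawer0 below 0.005 m and linear speed of cup below 0.02 m/s); the robot touches nothing.
It fails at once if the club head, the tape roll or the jar is pushed more than 30 mm (distance of any of head, tape, tin from where it was at the start of the episode above 0.03 m).
It also fails if it takes over 67 s, if anything falls off the work surface, if the arm or the gripper's body presses on something with over 40 N, if the wrist force passes 120 N, or if a joint passes its speed limit or range.

ROBOT

A 7-joint arm with a two-finger parallel gripper is mounted at the origin on the work surface. World frame = base frame: x ahead of the robot, y to its left, z up, the work surface at z = 0. Lengths are in m, angles in degrees, forces in N, time in s.
With the tool pointing down it reaches from about 0.425 to 0.875 m from the base axis. Payload 4.7 kg.
Tool frame: the origin (TCP) lies on the centre line of the jaws, within the pads' length; the fingertips stand env.nose_length ahead of it and the grasp point (between the pads) lies 8 mm behind it (env.nose_length is the distance from the TCP to the fingertips, in m); y points along the fingers, z is the direction in which the jaws open and shut, and the axes are right-handed (so a half turn about y gives the same grasp; the last joint's range is limited). The gripper opens to 87 mm and grips with 3 to 60 N. Pads are 19 mm wide; open, the fingers measure 117 mm over their backs; the gripper's body (75 mm by 190 mm) begins 51 mm behind the grasp point.
Start: joints at [-73.39, 18.392, -4.016, 83.108, 1.295, 78.541, -3.26], TCP at [0.177, 0.625, 0.234] pointing down, gripper open.
Joint ranges: [-163.93, 163.93], [-17.29, 119.83], [-79.2, 71.16], [3.27, 140.29], [-89.18, 269.18], [5.43, 117.66], [-154.24, 154.24]. Speed limits (degrees/s): [147.25, 147.25, 180, 180, 180, 180, 180].

INTERFACE

Orientations are given as [roll, pitch, yaw] about the fixed x, y, z axes, in that order (R = Rz(yaw) Ry(pitch) Rx(roll)).
In Python, from cell import env, read_camera, camera_info, job, models gives the robot as it stands.
- The arm moves only by the tool move_arm, never from a script. Its argument "moves" is a list of rows, each a list of 6 numbers: the shift along the tool's x, y, z in mm, then the turn, a rotation vector about the tool's x, y, z in degrees. In form: [[x, y, z, ax, ay, az], ...]. A call has 1 to 20 rows; each row is the pose to reach, as a shift and turn from the pose commanded when the call began, along the tool's axes at that moment; what a row does not reach only later rows make up. A row lasts 1/12 s, in which the tool goes at most 41.7 mm and 7.16 degrees, less where a joint would pass 70% of its speed; a pose out of reach is approached as far as the arm can. A call with a gripper value outside its range is refused whole. "claw" is the finger opening in mm, from 0 to 87, set as the call begins (left out, the last holds). The fingers move at their own pace and stop on an object; "newtons" is the grip in N (left out, the last holds). Time passes only in rows, so rows that repeat a pose let the fingers close. It gives the time, the measured TCP pose, the force and the opening at its end, in the units of the state.
- env.get_obs(): the state, without advancing time (a new reading comes with each control period).
- read_camera(name): name is "side" or "top" or "wrist"; returns (picture, depth): 384x512x3 uint8, red, green, blue; 384x512 float32, m along the optical axis (not along the pixel's ray), 0 where there is no reading.
- camera_info(name): a dict with "fx", "fy", "cx", "cy" (pixels), "R" (3x3) and "t" (3): a world point X has camera coordinates R X + t. Camera axes: x right, y down, z forward; pixel columns grow to the right and rows downward; lengths in m; the calibration is good to about 2 mm. A picture is of the moment at which its call begins: read the wrist's pose just before it. camera_info takes no time and is no camera call; for the wrist camera it gives the pose at the moment of the call.
- job.sign_off(): hands the job in, once; it reports no verdict.
Trained networks look in the newest picture that a camera, given by its name, has taken for a name from the list of things; names that differ only in an ending like _2 or _b are one class to them, and where a whole thing is asked for, a point or a joint stands for the part that bears it (a point fixed in the world has none). Each returns a list of dicts, best first, with "score" (0 to 1); they miss things now and then, are a little off and sometimes report something else, mostly with a low value. They report only what shows in the picture. A call takes as long as a camera call. They do not tell look-alikes from the thing itself.
- models.spot_in(target, camera): "point" ([x, y, z] in m, in world coordinates, good to about 4 mm: the middle of the surface that is visible of it).
- models.cut_out(target, camera): "mask" (384x512 bool, what is visible of it).
The state is a dict: "time_s": time; "qpos": joint angles; "joint_velocities": joint speeds; "effort": joint torques, N m; "tool_pos": TCP position; "tool_rot": TCP orientation; "force": force on the tool from outside, world axes, zero at the start; "wrist_torque": the same for the moment, N m; "grip_width": finger opening in m.
Only numpy, scipy, OpenCV 4.12 (cv2) and the standard library are available. Lean on these libraries where they do the work, as an engineer would, in place of code of your own. Each camera call takes 0.05 s, during which the arm holds its last target.

## Working session

There is one attempt and no reset: what is moved stays moved. The work goes in short steps, Python scripts to look and compute and a tool call to move; the robot and the scene stay as the last step left them, time stands still between calls to the robot, and variables do not carry over. Pictures are saved under pics/ and viewed, and the job is handed in when it is done.

Besides the shell and the picture viewer there is one more tool, called after ">>>" in YAML: its name, and indented under it one key for each argument. move_arm: Moves the arm, as the interface text tells. Its arguments: {"type":"object","properties":{"moves":{"type":"array","items":{"type":"array","items":{"type":"number"}}},"claw":{"type":"number"},"newtons":{"type":"number"}},"required":["moves"]}

```bash
ls; mkdir -p pics; python3 - <<'E'
from cell import env, read_camera, camera_info, job, models
import cv2
o=env.get_obs(); print({k:o[k] for k in ("time_s","tool_pos","tool_rot","qpos","grip_width")}, env.nose_length)
for n in ("side","top"):
    p,d=read_camera(n); cv2.imwrite(f"pics/{n}0.png",cv2.cvtColor(p,cv2.COLOR_RGB2BGR))
    ci=camera_info(n); print(n,ci)
for n in ("side","top"):
  for t in ("cup","mat_top","cab_drawer0_handle","drawer_floor","head","tape","tin","cab"):
    try:
        print(n,t,[( [round(float(v),3) for v in r["point"]],round(r["score"],2)) for r in models.spot_in(t,n)])
    except Exception as e: print(n,t,e)
E
```

```text
pics
{'time_s': 0.0, 'tool_pos': array([0.17688121, 0.62491692, 0.23247118]), 'tool_rot': array([-9.01075347e+01, -6.48475053e-03, -1.57980501e+01]), 'qpos': array([-73.39183833,  18.43752031,  -4.01686916,  83.17580832,
         1.2961708 ,  78.53952027,  -3.26116727]), 'grip_width': 0.08678633085132008} 0.011
side {'fx': 401.2206546385812, 'fy': 401.2206546385812, 'cx': 259.7818058921021, 'cy': 193.59833284018347, 'R': array([[ 0.89985083, -0.43587746, -0.01671283],
       [-0.34402837, -0.68563437, -0.64152162],
       [ 0.26816592,  0.58302345, -0.76692288]]), 't': array([-0.50760837,  0.22761455,  1.02463356])}
top {'fx': 441.3736163499619, 'fy': 441.3736163499619, 'cx': 256.5362012314028, 'cy': 192.2922210899633, 'R': array([[-0.0133316 , -0.99989796, -0.00513185],
       [-0.97822052,  0.01410543, -0.2070885 ],
       [ 0.20713975,  0.00225926, -0.97830875]]), 't': array([-0.06547665,  0.57246508,  1.41414455])}
side cup [([0.51, -0.357, 0.056], 0.96), ([0.532, -0.509, 0.044], 0.87), ([0.327, -0.354, 0.043], 0.68)]
side mat_top [([0.557, -0.022, 0.09], 0.48)]
side cab_drawer0_handle [([0.558, -0.024, 0.091], 0.74)]
side drawer_floor [([0.562, -0.021, 0.088], 0.86)]
side head [([0.499, 0.333, 0.035], 0.67)]
side tape [([0.663, 0.31, 0.019], 0.93)]
side tin [([0.683, -0.3, 0.061], 0.85)]
side cab [([0.659, -0.071, 0.131], 0.87), ([0.56, -0.024, 0.089], 0.74)]
top cup [([0.512, -0.526, 0.043], 0.98), ([0.512, -0.373, 0.056], 0.7), ([0.327, -0.382, 0.035], 0.56)]
top mat_top [([0.499, -0.341, 0.001], 0.84)]
top cab_drawer0_handle [([0.558, -0.018, 0.084], 0.58)]
top drawer_floor [([0.559, -0.021, 0.081], 0.83)]
top head [([0.501, 0.35, 0.047], 0.59), ([0.657, -0.034, 0.149], 0.35)]
top tape [([0.667, 0.315, 0.024], 0.85)]
top tin [([0.682, -0.29, 0.062], 0.88)]
top cab [([0.657, -0.037, 0.149], 0.77)]
```

View pics/side0.png

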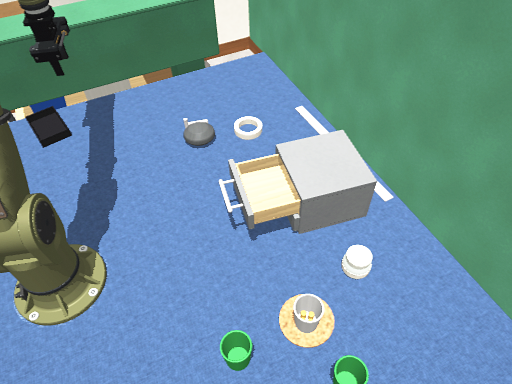

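View pics/top0.png

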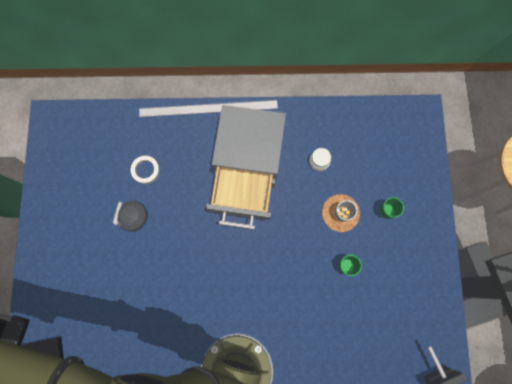

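The top view shows three cups. The aluminium one, at (346,210) top and (307,313) side, stands on the cork mat and holds brass pieces. The other two are green: (393,207) and (350,265) top. I'll confirm in an enlarged crop and measure.

```bash
cat > h.py <<'E'
import numpy as np, cv2
from cell import env, read_camera, camera_info, job, models
from scipy.spatial.transform import Rotation as Rot
def cloud(d,ci):
    v,u=np.mgrid[0:d.shape[0],0:d.shape[1]]
    P=np.stack([(u-ci["cx"])/ci["fx"]*d,(v-ci["cy"])/ci["fy"]*d,d],-1)
    return (P-ci["t"])@ci["R"]
def proj(X,ci):
    c=np.asarray(X)@ci["R"].T+ci["t"]; return np.stack([ci["fx"]*c[...,0]/c[...,2]+ci["cx"],ci["fy"]*c[...,1]/c[...,2]+ci["cy"]],-1)
def save(p,name,box=None,s=1):
    if box: x0,y0,x1,y1=box; p=p[y0:y1,x0:x1]
    p=cv2.resize(p,None,fx=s,fy=s,interpolation=cv2.INTER_CUBIC)
    cv2.imwrite(f"pics/{name}.png",cv2.cvtColor(p,cv2.COLOR_RGB2BGR))
def circ(x,y):
    A=np.c_[2*x,2*y,np.ones_like(x)]; s=np.linalg.lstsq(A,x*x+y*y,rcond=None)[0]
    return s[0],s[1],np.sqrt(s[2]+s[0]**2+s[1]**2)
E
python3 - <<'E'
from h import *
D={}
for n in ("side","top"):
    p,d=read_camera(n); D[n]=(p,cloud(d,camera_info(n)),d)
a=D["side"][0][215:384,200:400]; b=D["top"][0][150:300,290:430]
save(D["side"][0],"cupside",(240,240,380,384),4)
save(D["top"][0],"cuptop",(300,170,420,290),4)
for n in D:
    p,W,d=D[n]
    ok=d>0
    x,y,z=W[...,0],W[...,1],W[...,2]
    near=ok&(np.hypot(x-.51,y+.35)<.09)
    hsv=cv2.cvtColor(p,cv2.COLOR_RGB2HSV)
    bench=ok&(np.hypot(x-.51,y+.35)<.2)&(z<.02)&(hsv[...,0]>100)&(hsv[...,0]<125)
    print(n,"bench z",np.median(z[bench]))
    mat=near&(hsv[...,0]<25)&(hsv[...,1]>90)&(abs(z)<.02)
    print("mat z",np.median(z[mat]),mat.sum())
    hull=cv2.convexHull(np.c_[x[mat],y[mat]].astype(np.float32))
    print("mat circ",cv2.minEnclosingCircle(hull), circ(*hull[:,0].T.astype(float)))
    rim=near&(z>.073)
    print("rim",rim.sum(),np.percentile(z[rim],[50,95]),circ(x[rim],y[rim]), cv2.minEnclosingCircle(np.c_[x[rim],y[rim]].astype(np.float32)))
    # cabinet top
    cab=ok&(z>.14)&(z<.16)&(abs(x-.67)<.16)&(abs(y+.05)<.2)
    print("cab",np.median(z[cab]),cv2.minAreaRect(np.c_[x[cab],y[cab]].astype(np.float32)*1000))
    np.savez(f"{n}.npz",p=p,W=W,d=d)
E
```

```text
side bench z -0.0006183604330302114
mat z 0.003499694427296365 441
mat circ ((0.510259211063385, -0.36093753576278687), 0.06417232006788254) (np.float64(0.510220933862161), np.float64(-0.36149783680400066), np.float64(0.0632023575315425))
rim 254 [0.08195044 0.08529168] (np.float64(0.5060820844903675), np.float64(-0.36614183858710636), np.float64(0.03137937358037953)) ((0.5066462159156799, -0.3652259409427643), 0.03439956158399582)
cab 0.14923710117448818 ((669.5228881835938, -40.43989562988281), (214.63755798339844, 335.87139892578125), 81.07533264160156)
top bench z -0.0009768374934756914
mat z 0.002991055099640558 635
mat circ ((0.5083960294723511, -0.361009806394577), 0.06410136818885803) (np.float64(0.5081618566299629), np.float64(-0.3602412416811211), np.float64(0.06295753018527225))
rim 98 [0.08123809 0.08714908] (np.float64(0.5035585666925917), np.float64(-0.36527059506322357), np.float64(0.0313776407771838)) ((0.5036314725875854, -0.36575180292129517), 0.03410310670733452)
cab 0.14883447963391166 ((665.106689453125, -40.76634216308594), (210.4444580078125, 338.980224609375), 81.09522247314453)
```

```bash
python3 - <<'E'
from h import *
for n in ("side","top"):
    f=np.load(n+".npz"); W,d,p=f["W"],f["d"],f["p"]; x,y,z=W[...,0],W[...,1],W[...,2]
    ok=(d>0)&(abs(x-.65)<.2)&(abs(y+.05)<.2)
    r=np.radians(-8.93); 
    c,s=np.cos(r),np.sin(r)
    u=c*x+s*y; v=-s*x+c*y
    print(n)
    h=ok&(z>.02)
    top=ok&(z>.145)&(z<.156)
    print(" z>145 u",np.percentile(u[top],[1,50,99]),"v",np.percentile(v[top],[1,50,99]))
    # profile over u for |v-vc|<.05
    vc=(np.percentile(v[top],1)+np.percentile(v[top],99))/2
    for a in np.arange(.46,.72,.008):
        m=h&(abs(v-vc)<.04)&(u>=a)&(u<a+.008)
        if m.sum()>2: print("  u%.3f n%d z %s"%(a,m.sum(),np.round(np.percentile(z[m],[5,50,95]),3)))
    save(p,"cab"+n,(180,90,320,240) if n=="top" else (200,110,400,250),4)
E
```

```text
side
 z>145 u [0.62997589 0.72827448 0.83199198] v [-0.04074225  0.05314696  0.16707165]
  u0.460 n4 z [0.111 0.112 0.112]
  u0.484 n91 z [0.084 0.118 0.138]
  u0.492 n71 z [0.135 0.137 0.14 ]
  u0.500 n55 z [0.127 0.135 0.138]
  u0.508 n24 z [0.125 0.128 0.131]
  u0.516 n44 z [0.083 0.085 0.087]
  u0.524 n62 z [0.082 0.084 0.086]
  u0.532 n64 z [0.081 0.084 0.087]
  u0.540 n67 z [0.082 0.085 0.087]
  u0.548 n69 z [0.081 0.084 0.087]
  u0.556 n64 z [0.082 0.084 0.087]
  u0.564 n70 z [0.082 0.084 0.086]
  u0.572 n62 z [0.082 0.084 0.087]
  u0.580 n66 z [0.082 0.084 0.087]
  u0.588 n63 z [0.082 0.084 0.087]
  u0.596 n66 z [0.081 0.084 0.087]
  u0.604 n63 z [0.082 0.085 0.087]
  u0.612 n61 z [0.081 0.084 0.087]
  u0.620 n62 z [0.082 0.084 0.087]
  u0.628 n155 z [0.083 0.142 0.151]
  u0.636 n129 z [0.083 0.147 0.151]
  u0.644 n91 z [0.083 0.148 0.151]
  u0.652 n69 z [0.146 0.15  0.152]
  u0.660 n65 z [0.147 0.149 0.152]
  u0.668 n68 z [0.147 0.149 0.151]
  u0.676 n66 z [0.147 0.149 0.151]
  u0.684 n62 z [0.147 0.149 0.152]
  u0.692 n63 z [0.146 0.149 0.152]
  u0.700 n65 z [0.147 0.149 0.
[... 513 characters left out ...]
  u0.564 n55 z [0.078 0.084 0.089]
  u0.572 n56 z [0.079 0.084 0.088]
  u0.580 n62 z [0.079 0.085 0.089]
  u0.588 n58 z [0.079 0.084 0.091]
  u0.596 n54 z [0.08  0.084 0.088]
  u0.604 n58 z [0.079 0.084 0.089]
  u0.612 n54 z [0.079 0.084 0.089]
  u0.620 n89 z [0.081 0.087 0.152]
  u0.628 n115 z [0.08  0.142 0.152]
  u0.636 n96 z [0.081 0.147 0.153]
  u0.644 n62 z [0.144 0.148 0.153]
  u0.652 n59 z [0.144 0.149 0.154]
  u0.660 n62 z [0.144 0.149 0.154]
  u0.668 n62 z [0.145 0.149 0.154]
  u0.676 n58 z [0.145 0.149 0.154]
  u0.684 n62 z [0.145 0.149 0.153]
  u0.692 n57 z [0.145 0.149 0.153]
  u0.700 n59 z [0.145 0.149 0.153]
  u0.708 n62 z [0.145 0.149 0.154]
  u0.716 n58 z [0.144 0.149 0.154]
```

View pics/cupside.png

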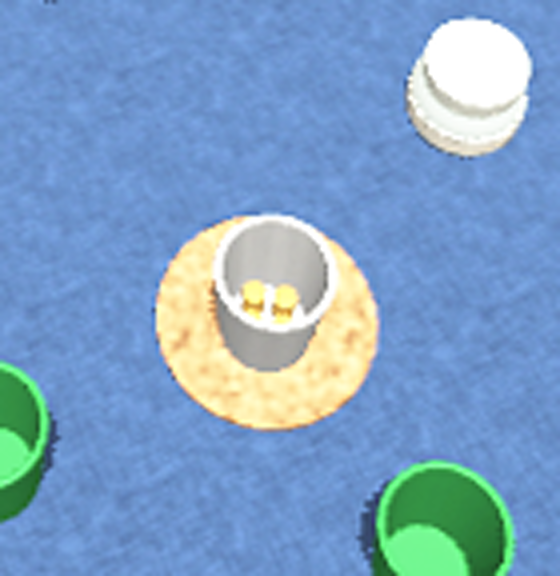

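View pics/cuptop.png

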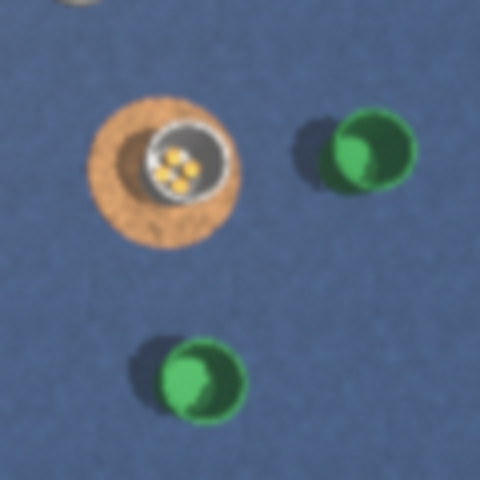

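View pics/cabtop.png

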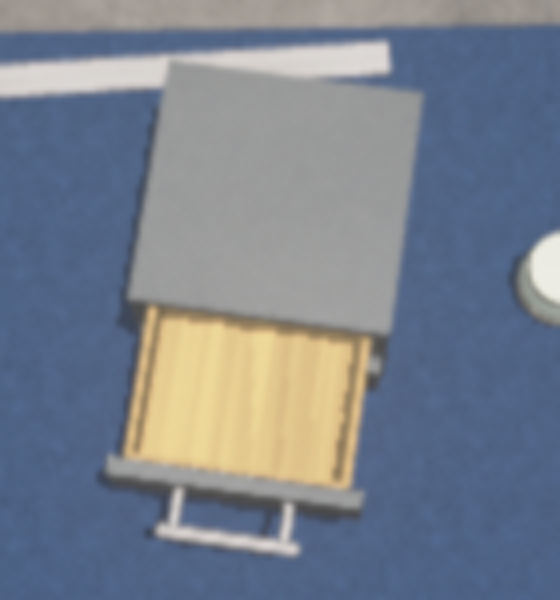

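View pics/cabside.png

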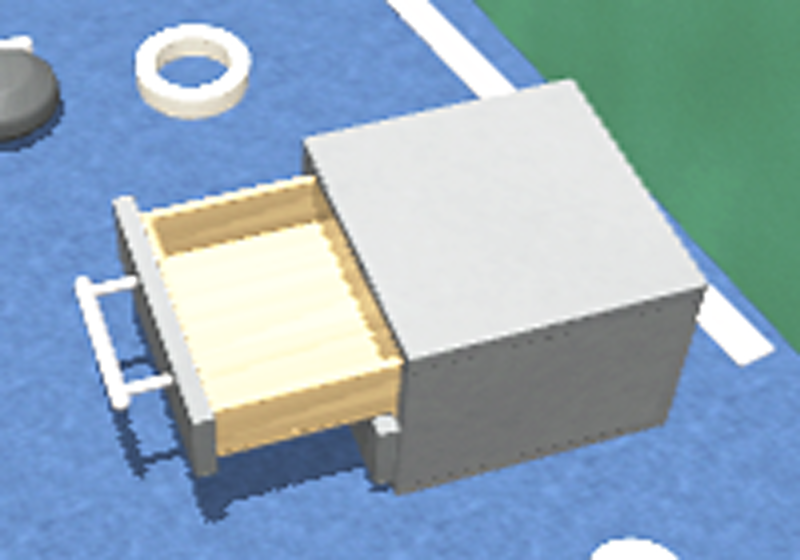

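The crops confirm it: the grey metal cup on the round cork mat, with brass pieces visible inside, is the target, and the two green ones are look-alikes. I'll move off now and also collect joint and pose samples to learn the arm's geometry.

>>> move_arm:
  moves:
    - [350,-150,-240,0,0,0]
    - [350,-150,-240,0,0,0]
    - [350,-150,-240,0,0,0]
    - [350,-150,-240,0,0,0]
    - [350,-150,-240,0,0,0]
    - [350,-150,-240,0,0,0]
    - [350,-150,-240,0,0,0]
    - [350,-150,-240,0,0,0]
    - [350,-150,-240,0,0,0]
    - [350,-150,-240,0,0,0]
    - [350,-150,-240,0,0,0]
    - [350,-150,-240,0,0,0]
  claw: 87

```text
time_s: 2.0
tool_pos: [0.4544, 0.2919, 0.3868]
tool_rot: [-89.9, -0.4, -16.5]
force: [0.1, -1.1, 0.2]
grip_width: 0.0867
```

```bash
cat > st.py <<'E'
from h import *
import json
o=env.get_obs(); r={k:np.round(np.asarray(o[k],float),5).tolist() for k in ("time_s","qpos","tool_pos","tool_rot","force","grip_width")}
print(r); open("log.jsonl","a").write(json.dumps(r)+"\n")
E
echo '{"time_s":0,"qpos":[-73.39183833,18.43752031,-4.01686916,83.17580832,1.2961708,78.53952027,-3.26116727],"tool_pos":[0.17688121,0.62491692,0.23247118],"tool_rot":[-90.1075347,-0.006484,-15.7980501]}' > log.jsonl
python3 st.py
```

```text
{'time_s': 2.0, 'qpos': [-48.42184, 2.73445, 13.3865, 84.25287, -0.41701, 92.77188, 38.39152], 'tool_pos': [0.45441, 0.29189, 0.38683], 'tool_rot': [-89.88767, -0.36516, -16.53575], 'force': [0.10702, -1.09724, 0.24046], 'grip_width': 0.08671}
```

```bash
cat > kin.py <<'E'
import numpy as np, json, itertools
from scipy.spatial.transform import Rotation as Rot
from scipy.optimize import least_squares
def Rm(r): return Rot.from_euler('xyz',r,degrees=True).as_matrix()
T0=np.array([[0,0,-1],[-1,0,0],[0,1,0]],float) # columns: tool x=-y, tool y=z, tool z=-x
def fk(q,p,s):
    # p: h,a1,L1,ae,L2,aw,Lt, b  (offsets along local x)
    q=np.radians(q)
    h,a1,L1,ae,L2,ae2,aw,Lt=p
    rz=lambda a:np.array([[np.cos(a),-np.sin(a),0],[np.sin(a),np.cos(a),0],[0,0,1]])
    ry=lambda a:np.array([[np.cos(a),0,np.sin(a)],[0,1,0],[-np.sin(a),0,np.cos(a)]])
    R=rz(s[0]*q[0]); x=np.array([0,0,h])+R@[a1,0,0]
    R=R@ry(q[1])@rz(s[1]*q[2]); x=x+R@[ae,0,L1]
    R=R@ry(q[3])@rz(s[2]*q[4]); x=x+R@[ae2,0,L2]
    R=R@ry(q[5]); x=x+R@[aw,0,0]
    R=R@rz(s[3]*q[6]); x=x+R@[0,0,Lt]
    return x,R@T0
E
python3 - <<'E'
from kin import *
S=[json.loads(l) for l in open("log.jsonl")]
for s in itertools.product([1,-1],repeat=4):
    e=[np.degrees((Rot.from_matrix(fk(d["qpos"],np.zeros(8),s)[1]).inv()*Rot.from_matrix(Rm(d["tool_rot"]))).magnitude()) for d in S]
    if max(e)<20: print(s,np.round(e,2))
E
```

```text
(-1, -1, 1, -1) [2.59 0.83]
(-1, -1, -1, -1) [0. 0.]
```

>>> move_arm:
  moves:
    - [68,0,-335,-31,0,-33]
    - [68,0,-335,-31,0,-33]
    - [68,0,-335,-31,0,-33]
    - [68,0,-335,-31,0,-33]
    - [68,0,-335,-31,0,-33]
    - [68,0,-335,-31,0,-33]
    - [68,0,-335,-31,0,-33]
    - [68,0,-335,-31,0,-33]
    - [68,0,-335,-31,0,-33]
    - [68,0,-335,-31,0,-33]

```text
time_s: 2.83
tool_pos: [0.4393, -0.0371, 0.3671]
tool_rot: [-126.1, -29.4, -6.2]
force: [0.4, 0.2, -0.1]
grip_width: 0.0868
```

```bash
python3 st.py; python3 - <<'E'
from kin import *
S=[json.loads(l) for l in open("log.jsonl")]
s=(-1,)*4
for d in S: print(np.degrees((Rot.from_matrix(fk(d["qpos"],np.zeros(8),s)[1]).inv()*Rot.from_matrix(Rm(d["tool_rot"]))).magnitude()))
for mask in ([1,0,1,1,1,1,1,1],[1,0,1,0,1,0,0,1],[1,0,1,0,1,0,1,1],[1,0,1,1,1,1,0,1],[1,1,1,0,1,0,0,1]):
    m=np.array(mask)
    f=lambda p:np.concatenate([fk(d["qpos"],p*m,s)[0]-d["tool_pos"] for d in S])
    r=least_squares(f,np.array([.34,0,.4,0,.4,0,0,.2]))
    print(mask,np.round(r.x*m,4),np.abs(r.fun).max())
E
```

```text
{'time_s': 2.8333, 'qpos': [-39.68675, -17.24281, 4.24838, 115.85934, 45.94628, 89.54613, 34.51008], 'tool_pos': [0.4393, -0.03713, 0.36715], 'tool_rot': [-126.08651, -29.38023, -6.15856], 'force': [0.43919, 0.16796, -0.05408], 'grip_width': 0.08681}
7.555962309898453e-07
3.979122771845583e-06
4.6617847418759045e-06
[1, 0, 1, 1, 1, 1, 1, 1] [ 0.2872 -0.      0.466  -0.0199  0.5376  0.0199  0.0015  0.3757] 0.02582498419829063
[1, 0, 1, 0, 1, 0, 0, 1] [ 0.2864  0.      0.4616 -0.      0.5157  0.      0.      0.3917] 0.02564732746836862
[1, 0, 1, 0, 1, 0, 1, 1] [ 0.2862 -0.      0.4614  0.      0.5033  0.     -0.0124  0.3921] 0.025597383062777562
[1, 0, 1, 1, 1, 1, 0, 1] [ 0.287   0.      0.466  -0.0197  0.5359  0.0201  0.      0.3756] 0.025819549212400872
[1, 1, 1, 0, 1, 0, 0, 1] [ 0.2882 -0.0496  0.4617  0.      0.5646  0.      0.      0.3885] 0.029408633426844327
```

```bash
cat > tgt.py <<'E'
from h import *
def Rdes(alpha,theta,phi=0,sgn=1):
    # y_t points azimuth alpha, theta below horizontal; z_t horizontal (sgn), then roll phi about tool y
    a,t=np.radians([alpha,theta])
    y=np.array([np.cos(t)*np.cos(a),np.cos(t)*np.sin(a),-np.sin(t)])
    z=sgn*np.array([-np.sin(a),np.cos(a),0]); x=np.cross(y,z)
    R=np.stack([x,y,z],1)
    return R@Rot.from_rotvec([0,phi,0],degrees=True).as_matrix()
def row(P,Rt,p0=None,R0=None):
    o=env.get_obs()
    R0=Rot.from_euler('xyz',o["tool_rot"],degrees=True).as_matrix() if R0 is None else R0
    p0=o["tool_pos"] if p0 is None else p0
    d=R0.T@(np.asarray(P)-p0)*1000
    w=Rot.from_matrix(R0.T@Rt).as_rotvec(degrees=True)
    return np.round(d).tolist(),np.round(w,1).tolist(), "mm %.0f deg %.0f rows %.1f"%(np.linalg.norm(d),np.linalg.norm(w),max(np.linalg.norm(d)/41.7,np.linalg.norm(w)/7.16))
E
python3 - <<'E'
from tgt import *
o=env.get_obs(); print(Rot.from_euler('xyz',o["tool_rot"],degrees=True).as_matrix().round(2))
for al in (-90,-60,-30):
  for s in (1,-1): print(al,s,row([.5,-.15,.33],Rdes(al,25,0,s)))
E
```

```text
[[ 0.87  0.33  0.37]
 [-0.09 -0.63  0.77]
 [ 0.49 -0.7  -0.51]]
-90 1 ([45.0, 117.0, -45.0], [-30.0, 61.1, -9.2], 'mm 133 deg 69 rows 9.6')
-90 -1 ([45.0, 117.0, -45.0], [-10.5, -114.3, 34.1], 'mm 133 deg 120 rows 16.7')
-60 1 ([45.0, 117.0, -45.0], [-6.2, 44.5, -19.4], 'mm 133 deg 49 rows 6.8')
-60 -1 ([45.0, 117.0, -45.0], [-24.0, -133.3, 7.7], 'mm 133 deg 136 rows 19.0')
-30 1 ([45.0, 117.0, -45.0], [16.9, 26.5, -28.3], 'mm 133 deg 42 rows 5.9')
-30 -1 ([45.0, 117.0, -45.0], [-38.1, -147.3, -22.8], 'mm 133 deg 154 rows 21.5')
```

>>> move_arm:
  moves:
    - [45,117,-45,-6,44,-19]
    - [45,117,-45,-6,44,-19]
    - [45,117,-45,-6,44,-19]
    - [45,117,-45,-6,44,-19]

```text
time_s: 3.17
tool_pos: [0.5031, -0.1446, 0.3322]
tool_rot: [-116.8, -50.2, -24.3]
force: [0.3, -0.4, 0.2]
grip_width: 0.0869
```

```bash
python3 st.py; python3 - <<'E'
from tgt import *
print(row([.5,-.15,.33],Rdes(-60,25)))
E
```

```text
{'time_s': 3.1667, 'qpos': [-18.03912, -15.5571, -2.34358, 124.17034, 58.10846, 69.63985, 11.60681], 'tool_pos': [0.5031, -0.14464, 0.33218], 'tool_rot': [-116.80698, -50.16639, -24.29184], 'force': [0.33318, -0.4353, 0.18946], 'grip_width': 0.08695}
([-2.0, 4.0, -5.0], [-3.8, 21.7, -9.4], 'mm 7 deg 24 rows 3.4')
```

>>> move_arm:
  moves:
    - [-2,4,-5,-4,22,-9]
    - [-2,4,-5,-4,22,-9]
    - [-2,4,-5,-4,22,-9]
    - [-2,4,-5,-4,22,-9]

```text
time_s: 3.5
tool_pos: [0.4998, -0.1472, 0.3285]
tool_rot: [-90.2, -64.6, -60.0]
force: [0.5, 0.1, 0.9]
grip_width: 0.087
```

```bash
python3 st.py; cat > kin2.py <<'E'
from kin import *
rz=lambda a:np.array([[np.cos(a),-np.sin(a),0],[np.sin(a),np.cos(a),0],[0,0,1]])
ry=lambda a:np.array([[np.cos(a),0,np.sin(a)],[0,1,0],[-np.sin(a),0,np.cos(a)]])
def fk2(q,p):
    # p: h, y2, L1, x3,y3, L2, x5,y5, xw, yw,Lt
    h,y1,L1,x3,y3,L2,x5,y5,x6,Lt=p
    q=np.radians(q)
    R=rz(-q[0]); x=np.array([0,0,h])+R@[0,y1,0]
    R=R@ry(q[1])@rz(-q[2]); x=x+R@[x3,y3,L1]
    R=R@ry(q[3])@rz(-q[4]); x=x+R@[x5,y5,L2]
    R=R@ry(q[5]); x=x+R@[x6,0,0]
    R=R@rz(-q[6]); x=x+R@[0,0,Lt]
    return x,R@T0
if __name__=="__main__":
    S=[json.loads(l) for l in open("log.jsonl")]
    for mask in ([1,0,1,0,0,1,0,0,0,1],[1,0,1,0,0,1,0,0,1,1],[1,0,1,1,0,1,1,0,1,1],[1,1,1,0,1,1,0,1,0,1],[1,1,1,0,1,1,0,1,1,1],[1]*10):
        m=np.array(mask)
        f=lambda p:np.concatenate([fk2(d["qpos"],p*m)[0]-d["tool_pos"] for d in S])
        r=least_squares(f,np.array([.34,0,.4,0,0,.4,0,0,0,.2]))
        print(mask,np.round(r.x*m,4),np.abs(r.fun).max())
E
python3 kin2.py
```

```text
{'time_s': 3.5, 'qpos': [-16.93703, -11.78116, -7.76618, 127.81635, 67.29646, 74.09739, -21.71346], 'tool_pos': [0.49979, -0.14716, 0.32849], 'tool_rot': [-90.2127, -64.57717, -59.98567], 'force': [0.45682, 0.07667, 0.92642], 'grip_width': 0.08703}
[1, 0, 1, 0, 0, 1, 0, 0, 0, 1] [ 0.2655  0.      0.4732 -0.     -0.      0.5139  0.      0.      0.
  0.3859] 0.024983481663055196
[1, 0, 1, 0, 0, 1, 0, 0, 1, 1] [ 0.2647 -0.      0.4729  0.      0.      0.5327  0.     -0.      0.0189
  0.3821] 0.025120120250026384
[1, 0, 1, 1, 0, 1, 1, 0, 1, 1] [ 0.2786 -0.      0.4688 -0.0225 -0.      0.5328  0.0217 -0.     -0.0057
  0.3685] 0.025628027812814397
[1, 1, 1, 0, 1, 1, 0, 1, 0, 1] [ 2.495e-01 -1.560e-02  4.678e-01  0.000e+00 -1.060e-02  5.131e-01
  0.000e+00 -4.000e-04  0.000e+00  3.577e-01] 3.6475544541447746e-06
[1, 1, 1, 0, 1, 1, 0, 1, 1, 1] [ 2.495e-01 -1.560e-02  4.678e-01 -0.000e+00 -1.060e-02  5.131e-01
  0.000e+00 -4.000e-04  0.000e+00  3.577e-01] 3.7200244762947143e-06
[1, 1, 1, 1, 1, 1, 1, 1, 1, 1] [ 2.495e-01 -1.560e-02  4.678e-01 -0.000e+00 -1.060e-02  5.131e-01
  0.000e+00 -4.000e-04  0.000e+00  3.576e-01] 3.26097882880072e-06
```

```bash
cat > ik.py <<'E'
from kin2 import *
from tgt import Rdes
PRM=None
S=[json.loads(l) for l in open("log.jsonl")]
PRM=least_squares(lambda p:np.concatenate([fk2(d["qpos"],p)[0]-d["tool_pos"] for d in S]),np.array([.25,0,.46,0,0,.51,0,0,0,.357])).x
LO=np.array([-163.93,-17.29,-79.2,3.27,-89.18,5.43,-154.24]); HI=np.array([163.93,119.83,71.16,140.29,269.18,117.66,154.24])
def ik(P,R,q0,reg=2e-4,marg=2):
    def f(q):
        x,Rq=fk2(q,PRM)
        return np.concatenate([(x-P)*10,(Rot.from_matrix(Rq.T@R).as_rotvec())*3,reg*(q-q0)])
    r=least_squares(f,np.clip(q0,LO+marg+.01,HI-marg-.01),bounds=(LO+marg,HI-marg),max_nfev=60)
    x,Rq=fk2(r.x,PRM)
    return r.x,np.linalg.norm(x-P)*1000,np.degrees(Rot.from_matrix(Rq.T@R).magnitude())
def path(P0,R0,P1,R1,q,n=10,**k):
    w=Rot.from_matrix(R0.T@R1).as_rotvec(); em=0;ea=0; jmax=0
    for t in np.linspace(0,1,n+1)[1:]:
        q2,e1,e2=ik(P0+t*(np.asarray(P1)-P0),R0@Rot.from_rotvec(w*t).as_matrix(),q,**k)
        jmax=max(jmax,np.abs(q2-q).max()); q=q2; em=max(em,e1); ea=max(ea,e2)
    return q,em,ea,jmax
E
cat > plan.py <<'E'
from ik import *
import sys
q0=np.array(S[-1]["qpos"]);p0=np.array(S[-1]["tool_pos"]);R0=Rm(S[-1]["tool_rot"])
cup=np.array([.505,-.366,.054]); mouth=np.array([.570,-.026,.20])
for al in (-75,-60,-45,-30):
  for th in (15,22,30):
    R=Rdes(al,th); y=R[:,1]
    # position of the TCP for grasp
    Pg=cup+.008*y; Pp=Pg-.13*y; Pp[2]=max(Pp[2],.1)
    out=[]
    q,*e1=path(p0,R0,Pp,R,q0); qa=q
    q,*e2=path(Pp,R,Pg,R,q,5); qg=q
    Pl=Pg+[0,0,.20]
    q,*e3=path(Pg,R,Pl,R,q,6)
    for ph in (150,-150):
        Rp=R@Rot.from_rotvec([0,ph,0],degrees=True).as_matrix()
        # grasp->mouth centre vector in tool coords: cup z in tool frame, 30mm
        cz=R.T@[0,0,1]; Pm=mouth-Rp@cz*.030+.008*Rp[:,1]
        qq,*e4=path(Pl,R,Pm+[0,0,.03],R,q,8)
        qq,*e5=path(Pm+[0,0,.03],R,Pm,Rp,qq,14)
        tilt=np.degrees(np.arccos((Rp@cz)[2]))
        print(al,th,ph,"tilt %.0f"%tilt,"errs mm",[round(e[0]) for e in (e1,e2,e3,e4,e5)],"deg",[round(e[1]) for e in (e1,e2,e3,e4,e5)],"qg",qg.round(),"qp",qq.round(),"Pm",Pm.round(3))
E
python3 plan.py
```

```text
-75 15 150 tilt 138 errs mm [0, 0, 0, 0, 28] deg [0, 0, 0, 0, 15] qg [ -4.  35.   6. 128. 100.  68. -73.] qp [ -77.   53.   69.   99.   22.   69. -152.] Pm [ 0.59  -0.043  0.22 ]
-75 15 -150 tilt 138 errs mm [0, 0, 0, 0, 0] deg [0, 0, 0, 0, 0] qg [ -4.  35.   6. 128. 100.  68. -73.] qp [-19.  25. -17. 111.  70.  97. 100.] Pm [ 0.562 -0.051  0.22 ]
-75 22 150 tilt 127 errs mm [0, 0, 0, 0, 25] deg [0, 0, 0, 0, 12] qg [ -2.  29.   6. 129.  97.  60. -66.] qp [ -77.   48.   69.  100.   21.   67. -152.] Pm [ 0.59  -0.048  0.215]
-75 22 -150 tilt 127 errs mm [0, 0, 0, 0, 0] deg [0, 0, 0, 0, 0] qg [ -2.  29.   6. 129.  97.  60. -66.] qp [-17.  21. -17. 111.  67.  92. 104.] Pm [ 0.564 -0.056  0.215]
-75 30 150 tilt 114 errs mm [0, 0, 0, 0, 20] deg [0, 0, 0, 0, 9] qg [ -1.  24.   8. 128.  91.  51. -57.] qp [ -76.   42.   69.  102.   19.   65. -152.] Pm [ 0.591 -0.053  0.208]
-75 30 -150 tilt 114 errs mm [0, 0, 0, 0, 0] deg [0, 0, 0, 0, 0] qg [ -1.  24.   8. 128.  91.  51. -57.] qp [-14.  17. -17. 110.  62.  86. 109.] Pm [ 0.566 -0.059  0.208]
-60 15 150 tilt 138 errs mm [25, 21, 0, 0, 96] deg 
[... 2479 characters left out ...]
mm [94, 74, 26, 27, 24] deg [16, 13, 3, 4, 12] qg [116.  76. -77. 138. 166.  46.  -5.] qp [  50.  -15.  -65.  129.   60.   30. -152.] Pm [ 0.6   -0.027  0.215]
-30 22 -150 tilt 127 errs mm [94, 74, 26, 28, 1] deg [16, 13, 3, 4, 0] qg [116.  76. -77. 138. 166.  46.  -5.] qp [ 57. -12. -77. 138.  96.  39. 105.] Pm [ 0.586 -0.051  0.215]
-30 30 150 tilt 114 errs mm [62, 44, 39, 36, 11] deg [15, 18, 15, 9, 6] qg [ 80.   7. -41. 129. -54.   7. 152.] qp [  57.  -15.  -71.  129.   57.   28. -152.] Pm [ 0.603 -0.03   0.208]
-30 30 -150 tilt 114 errs mm [62, 44, 39, 42, 0] deg [15, 18, 15, 11, 0] qg [ 80.   7. -41. 129. -54.   7. 152.] qp [  0.  -7. -21. 136.  85.  41. 123.] Pm [ 0.59  -0.053  0.208]
```

```bash
cat > plan.py <<'E'
from ik import *
q0=np.array(S[-1]["qpos"]);p0=np.array(S[-1]["tool_pos"]);R0=Rm(S[-1]["tool_rot"])
cup=np.array([.505,-.366,.052]); mouth=np.array([.570,-.026,.20])
for al in (-82,-75,-68):
  for th in (32,37):
    R=Rdes(al,th); y=R[:,1]; cz=R.T@[0,0,1]
    Pg=cup+.008*y; Pp=Pg-.12*y
    q,*e1=path(p0,R0,Pp,R,q0); qa=q
    q,*e2=path(Pp,R,Pg,R,q,5); qg=q
    Pl=Pg+[0,0,.20]
    q,*e3=path(Pg,R,Pl,R,q,6)
    for al2,th2,ph in ((al,15,-150),(al,5,-150),(al,5,-135),(-90,5,-135),(-60,5,-135),(-60,10,-160)):
        Rp=Rdes(al2,th2,ph); Ru=Rdes(al2,th2)
        Pm=mouth-Rp@cz*.030+.008*Rp[:,1]
        qq,*e4=path(Pl,R,Pm+[0,0,.03],Ru,q,8)
        qq,*e5=path(Pm+[0,0,.03],Ru,Pm,Rp,qq,14)
        c=Rp@cz
        print(al,th,"|",al2,th2,ph,"tilt %.0f az %.0f"%(np.degrees(np.arccos(c[2])),np.degrees(np.arctan2(c[1],c[0]))),"mm",[round(e[0]) for e in (e1,e2,e3,e4,e5)],"deg",[round(e[1]) for e in (e1,e2,e3,e4,e5)],"qg",qg.round(),"qp",qq.round(),"Pm",Pm.round(3),"minmarg",np.minimum(qq-LO,HI-qq).min().round(),np.minimum(qg-LO,HI-qg).min().round())
E
python3 plan.py
```

```text
-82 32 | -82 15 -150 tilt 125 az 67 mm [0, 0, 0, 0, 0] deg [0, 0, 0, 0, 0] qg [ -1.  25.   7. 123.  81.  54. -52.] qp [-17.  29. -17. 106.  68. 101.  99.] Pm [ 0.561 -0.056  0.215] minmarg 16.0 17.0
-82 32 | -82 5 -150 tilt 133 az 62 mm [0, 0, 0, 0, 0] deg [0, 0, 0, 0, 0] qg [ -1.  25.   7. 123.  81.  54. -52.] qp [-21.  34. -15. 105.  72. 108.  95.] Pm [ 0.561 -0.053  0.22 ] minmarg 10.0 17.0
-82 32 | -82 5 -135 tilt 123 az 52 mm [0, 0, 0, 0, 0] deg [0, 0, 0, 0, 0] qg [ -1.  25.   7. 123.  81.  54. -52.] qp [-21.  34. -14. 106.  72. 108.  80.] Pm [ 0.556 -0.054  0.216] minmarg 10.0 17.0
-82 32 | -90 5 -135 tilt 123 az 44 mm [0, 0, 0, 0, 0] deg [0, 0, 0, 0, 0] qg [ -1.  25.   7. 123.  81.  54. -52.] qp [-19.  38. -15. 100.  68. 113.  80.] Pm [ 0.552 -0.051  0.216] minmarg 5.0 17.0
-82 32 | -60 5 -135 tilt 123 az 74 mm [0, 0, 0, 0, 0] deg [0, 0, 0, 0, 0] qg [ -1.  25.   7. 123.  81.  54. -52.] qp [-26.  24. -11. 124.  85.  93.  77.] Pm [ 0.567 -0.057  0.216] minmarg 17.0 17.0
-82 32 | -60 10 -160 tilt 134 az 96 mm [0, 0, 0, 0, 0] deg [0, 0, 0, 0, 0] qg [ -1.  25.   7. 123.  81.  54. -
[... 5327 characters left out ...]
. 131.  93.  39. -49.] qp [-25.  28. -12. 117.  79.  98.  78.] Pm [ 0.565 -0.058  0.215] minmarg 20.0 10.0
-68 37 | -90 5 -135 tilt 121 az 49 mm [0, 0, 0, 0, 0] deg [0, 0, 0, 0, 0] qg [  1.  17.  11. 131.  93.  39. -49.] qp [-19.  38. -15. 100.  68. 113.  80.] Pm [ 0.553 -0.053  0.215] minmarg 5.0 10.0
-68 37 | -60 5 -135 tilt 121 az 79 mm [0, 0, 0, 0, 0] deg [0, 0, 0, 0, 0] qg [  1.  17.  11. 131.  93.  39. -49.] qp [-26.  24. -11. 124.  85.  93.  77.] Pm [ 0.569 -0.058  0.215] minmarg 17.0 10.0
-68 37 | -60 10 -160 tilt 129 az 99 mm [0, 0, 0, 0, 0] deg [0, 0, 0, 0, 0] qg [  1.  17.  11. 131.  93.  39. -49.] qp [-24.  21. -12. 122.  82.  89. 107.] Pm [ 0.578 -0.056  0.218] minmarg 18.0 10.0
```

```bash
cat > plan2.py <<'E'
from ik import *
import sys
q0=np.array(S[-1]["qpos"]);p0=np.array(S[-1]["tool_pos"]);R0=Rm(S[-1]["tool_rot"])
cup=np.array([.505,-.366,.052]); mouth=np.array([.564,-.048])
def show(n,r): print("  ",n,"mm %.1f deg %.1f jmax %.0f"%tuple(r[1:]),r[0].round(),"marg",np.minimum(r[0]-LO,HI-r[0]).min().round())
for al,th,al2,thr in ((-75,32,-75,50),(-75,32,-85,50),(-75,32,-75,40)):
    print(al,th,al2,thr)
    R=Rdes(al,th); y=R[:,1]; cz=R.T@[0,0,1]
    Pg=cup+.008*y; Pp=Pg-.12*y
    r=path(p0,R0,Pp,R,q0); show("pre",r)
    r=path(Pp,R,Pg,R,r[0],5); show("grasp",r)
    Pl=Pg+[0,0,.20]; r=path(Pg,R,Pl,R,r[0],6); show("lift",r)
    Rc=Rdes(al2,thr); Pc=np.array([.56,-.08,.32]); r=path(Pl,R,Pc,Rc,r[0],10); show("carry",r)
    r=path(Pc,Rc,Pc,Rdes(al2,thr,-90),r[0],12); show("roll90",r)
    r=path(Pc,Rdes(al2,thr,-90),Pc,Rdes(al2,thr,-180),r[0],12); show("roll180",r)
    Ra,Pa=Rdes(al2,thr,-180),Pc
    for t2 in (30,15,5,-3):
        Rp=Rdes(al2,t2,-180); m=Rp@cz
        Pm=np.array([*mouth,.205+.0])-np.array([m[0],m[1],0])*.030+.008*Rp[:,1]; Pm[2]=.21 if t2<30 else .25
        r=path(Pa,Ra,Pm,Rp,r[0],8); show("pour%d P%s tilt %.0f"%(t2,Pm.round(3),np.degrees(np.arccos(m[2]))),r); Ra,Pa=Rp,Pm
E
python3 plan2.py; python3 - <<'E'
import sys; sys.path.insert(0,'.')
from tgt import *
R=Rdes(-75,32); y=R[:,1]; Pg=np.array([.505,-.366,.052])+.008*y
print(Pg, row(Pg-.12*y,R))
E
```

```text
-75 32 -75 50
   pre mm 0.0 deg 0.0 jmax 3 [ -8.  11.   2. 132.  75.  60. -46.] marg 9.0
   grasp mm 0.0 deg 0.0 jmax 3 [ -1.  23.   8. 128.  89.  49. -54.] marg 12.0
   lift mm 0.0 deg 0.0 jmax 6 [ -0.   0.   7. 123.  71.  56. -21.] marg 18.0
   carry mm 0.0 deg 0.0 jmax 4 [-14.   3.  -5. 101.  41.  82. -12.] marg 20.0
   roll90 mm 0.0 deg 0.0 jmax 7 [-12.   3.  -7. 101.  41.  82.  78.] marg 20.0
   roll180 mm 14.4 deg 4.5 jmax 52 [ 44.  20. -77.  99.  59.  96. 152.] marg 2.0
   pour30 P[ 0.573 -0.08   0.25 ] tilt 118 mm 9.3 deg 2.9 jmax 3 [ 29.  28. -67. 108.  76. 102. 139.] marg 13.0
   pour15 P[ 0.572 -0.077  0.21 ] tilt 133 mm 0.0 deg 0.0 jmax 2 [ 15.  38. -56. 111.  87. 113. 128.] marg 5.0
   pour5 P[ 0.571 -0.073  0.21 ] tilt 143 mm 0.0 deg 0.0 jmax 2 [  3.  39. -42. 111.  88. 116. 123.] marg 2.0
   pour-3 P[ 0.57 -0.07  0.21] tilt 151 mm 0.0 deg 0.0 jmax 2 [ -9.  40. -28. 111.  87. 116. 120.] marg 2.0
-75 32 -85 50
   pre mm 0.0 deg 0.0 jmax 3 [ -8.  11.   2. 132.  75.  60. -46.] marg 9.0
   grasp mm 0.0 deg 0.0 jmax 3 [ -1.  23.   8. 128.  89.  49. -54.] marg 12.0
   lift mm
[... 1077 characters left out ...]
90 mm 0.0 deg 0.0 jmax 7 [-14.   5. -10. 104.  50.  85.  70.] marg 22.0
   roll180 mm 0.9 deg 0.3 jmax 66 [ 43.  19. -77. 102.  64.  97. 152.] marg 2.0
   pour30 P[ 0.573 -0.08   0.25 ] tilt 118 mm 0.0 deg 0.0 jmax 2 [ 29.  28. -67. 108.  76. 102. 139.] marg 12.0
   pour15 P[ 0.572 -0.077  0.21 ] tilt 133 mm 0.0 deg 0.0 jmax 2 [ 15.  38. -56. 111.  87. 113. 128.] marg 4.0
   pour5 P[ 0.571 -0.073  0.21 ] tilt 143 mm 0.0 deg 0.0 jmax 2 [  3.  39. -42. 111.  88. 116. 123.] marg 2.0
   pour-3 P[ 0.57 -0.07  0.21] tilt 151 mm 0.0 deg 0.0 jmax 2 [ -9.  40. -28. 111.  87. 116. 120.] marg 2.0
[ 0.50675593 -0.37255321  0.04776065] ([-153.0, 184.0, -80.0], [-13.0, 7.2, 6.6], 'mm 252 deg 16 rows 6.1')
```

>>> move_arm:
  moves:
    - [-153,184,-80,-13,7,7]
    - [-153,184,-80,-13,7,7]
    - [-153,184,-80,-13,7,7]
    - [-153,184,-80,-13,7,7]
    - [-153,184,-80,-13,7,7]
    - [-153,184,-80,-13,7,7]
    - [-153,184,-80,-13,7,7]
    - [-153,184,-80,-13,7,7]
    - [-153,184,-80,-13,7,7]
  claw: 87
  newtons: 40

```text
time_s: 4.25
tool_pos: [0.4806, -0.2752, 0.1135]
tool_rot: [-90.7, -57.6, -74.2]
force: [0.5, -0.4, -0.4]
grip_width: 0.087
```

```bash
python3 st.py; python3 - <<'E'
from tgt import *
for n in ("side","wrist"):
    ci=camera_info(n); p,d=read_camera(n); W=cloud(d,ci)
    save(p,n+"1",None,1.5); np.savez(n+"1.npz",p=p,W=W,d=d)
    x,y,z=W[...,0],W[...,1],W[...,2]
    near=(d>0)&(np.hypot(x-.505,y+.366)<.05)&(z>.075)&(z<.1)
    if near.sum()>20: print(n,near.sum(),circ(x[near],y[near]),cv2.minEnclosingCircle(np.c_[x[near],y[near]].astype(np.float32)),np.percentile(z[near],[5,50,95]))
    r=models.spot_in("cup",n); print([(np.round(q["point"],3),round(q["score"],2)) for q in r])
R=Rdes(-75,32); Pg=np.array([.505,-.366,.052])+.008*R[:,1]; print(row(Pg,R))
E
```

```text
{'time_s': 4.25, 'qpos': [-8.11595, 10.59235, 2.11002, 131.44097, 74.47997, 59.54156, -44.75212], 'tool_pos': [0.48063, -0.27521, 0.11345], 'tool_rot': [-90.74428, -57.59325, -74.21344], 'force': [0.48055, -0.40585, -0.40469], 'grip_width': 0.08698}
side 235 (np.float64(0.5061336654764524), np.float64(-0.3661094882654911), np.float64(0.031475371416562474)) ((0.5070164799690247, -0.3655625283718109), 0.03408889099955559) [0.07594083 0.08215685 0.08567621]
[(array([ 0.534, -0.506,  0.045]), 0.75), (array([ 0.512, -0.358,  0.056]), 0.65), (array([ 0.33 , -0.359,  0.046]), 0.6)]
wrist 1315 (np.float64(0.5055640437649871), np.float64(-0.3633356821471472), np.float64(0.03141089029578056)) ((0.5057255029678345, -0.36368513107299805), 0.033618416637182236) [0.07548779 0.07971544 0.08325776]
[(array([ 0.338, -0.343,  0.048]), 0.77), (array([ 0.499, -0.342,  0.052]), 0.71), (array([ 0.495, -0.502,  0.071]), 0.61)]
([-2.0, 120.0, 0.0], [0.0, 0.3, -0.4], 'mm 121 deg 0 rows 2.9')
```

View pics/wrist1.png

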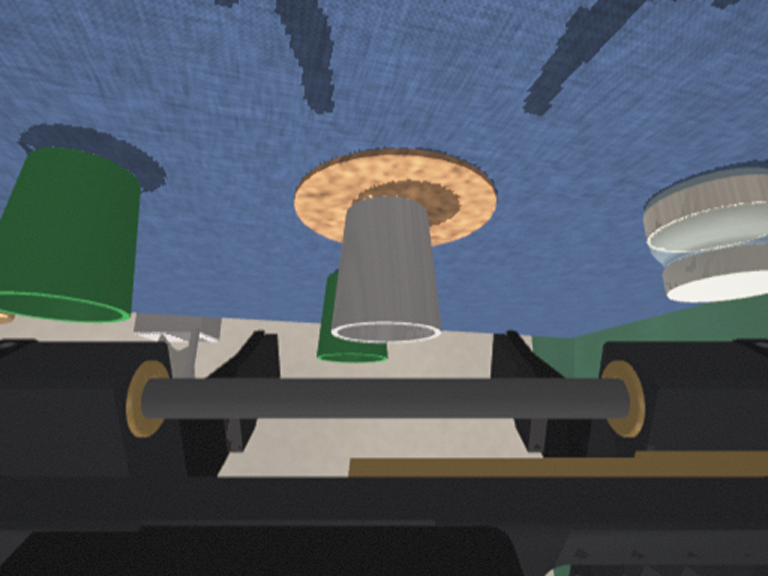

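View pics/side1.png

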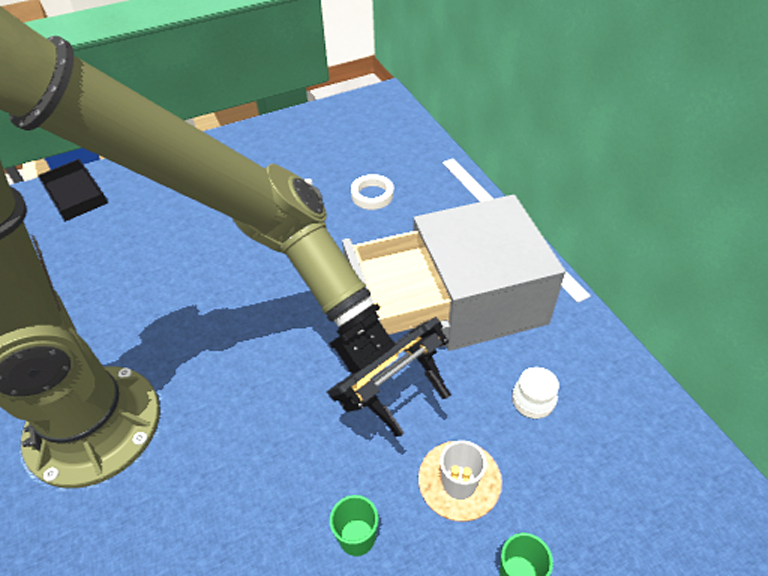

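The wrist view has the cup centred between the fingers, with its rim at (388,330). The side view shows a clear path past the drawer corner. Next I advance and close.

>>> move_arm:
  moves:
    - [-2,40,0,0,0,0]
    - [-2,80,0,0,0,0]
    - [-2,110,0,0,0,0]
    - [-2,121,0,0,0,0]
    - [-2,121,0,0,0,0]

```text
time_s: 4.87
tool_pos: [0.5035, -0.3767, 0.0459]
tool_rot: [-91.0, -57.6, -74.4]
force: [-0.1, 0.9, 0.4]
grip_width: 0.0874
```

>>> move_arm:
  moves:
    - [0,0,0,0,0,0]
    - [0,0,0,0,0,0]
    - [0,0,0,0,0,0]
    - [0,0,0,0,0,0]
    - [0,0,0,0,0,0]
    - [0,0,0,0,0,0]
  claw: 40
  newtons: 40

```text
time_s: 5.37
tool_pos: [0.506, -0.3738, 0.0471]
tool_rot: [-90.7, -57.6, -74.3]
force: [2.2, 3.1, 3.4]
grip_width: 0.0624
```

```bash
python3 st.py; python3 - <<'E'
from tgt import *
p,d=read_camera("side"); save(p,"side2",(200,180,400,384),3)
p,d=read_camera("top"); save(p,"top2",(200,100,420,290),3)
E
```

```text
{'time_s': 5.3667, 'qpos': [-0.89525, 22.46737, 8.86119, 127.87153, 89.02888, 48.52731, -53.36823], 'tool_pos': [0.506, -0.37376, 0.04708], 'tool_rot': [-90.71569, -57.63164, -74.25488], 'force': [2.20455, 3.09155, 3.36875], 'grip_width': 0.06239}
```

View pics/side2.png

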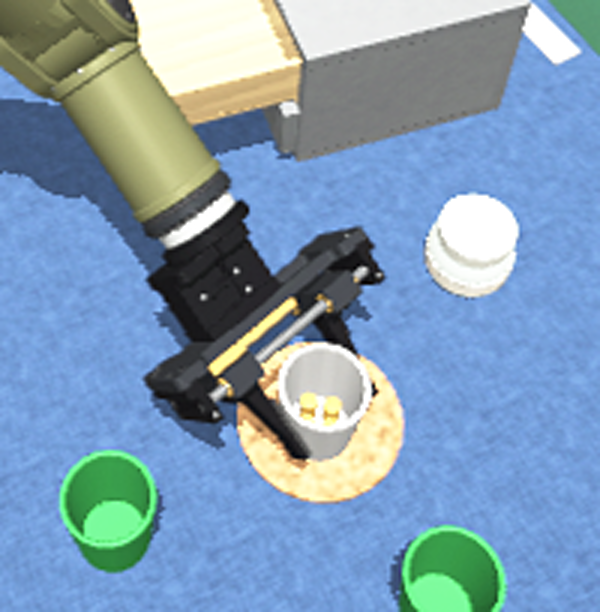

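The fingers closed at 62.4 mm with the cup upright between the pads. Lift next.

```bash
python3 - <<'E'
from tgt import *
o=env.get_obs(); R0=Rot.from_euler('xyz',o["tool_rot"],degrees=True).as_matrix(); np.savez("grasp.npz",P=o["tool_pos"],R=R0)
print(row(o["tool_pos"]+[0,0,.2],R0)); print(row([.56,-.08,.32],Rdes(-75,40)))
E
```

```text
([169.0, -107.0, -1.0], [0.0, 0.0, 0.0], 'mm 200 deg 0 rows 4.8')
([87.0, -374.0, 127.0], [0.1, 0.4, 7.7], 'mm 405 deg 8 rows 9.7')
```

>>> move_arm:
  moves:
    - [8,-5,0,0,0,0]
    - [25,-16,0,0,0,0]
    - [50,-32,0,0,0,0]
    - [80,-51,0,0,0,0]
    - [110,-70,0,0,0,0]
    - [140,-89,0,0,0,0]
    - [165,-104,0,0,0,0]
    - [175,-111,0,0,0,0]
    - [175,-111,0,0,0,0]

```text
time_s: 6.22
tool_pos: [0.5062, -0.375, 0.2562]
tool_rot: [-90.4, -57.6, -74.8]
force: [0.2, -0.3, -2.0]
grip_width: 0.0628
```

```bash
python3 st.py; python3 - <<'E'
from tgt import *
p,d=read_camera("side"); save(p,"side3",(200,140,400,344),3)
P,R=[.56,-.08,.32],Rdes(-75,40)
print(row(P,R))
E
```

```text
{'time_s': 6.2167, 'qpos': [-0.67725, -0.29524, 8.14914, 122.03427, 69.88266, 56.41624, -18.85612], 'tool_pos': [0.50622, -0.37495, 0.25615], 'tool_rot': [-90.35141, -57.63791, -74.81792], 'force': [0.23809, -0.29963, -1.98739], 'grip_width': 0.06276}
([-88.0, -265.0, 128.0], [0.3, 0.2, 7.5], 'mm 307 deg 8 rows 7.4')
```

View pics/side3.png

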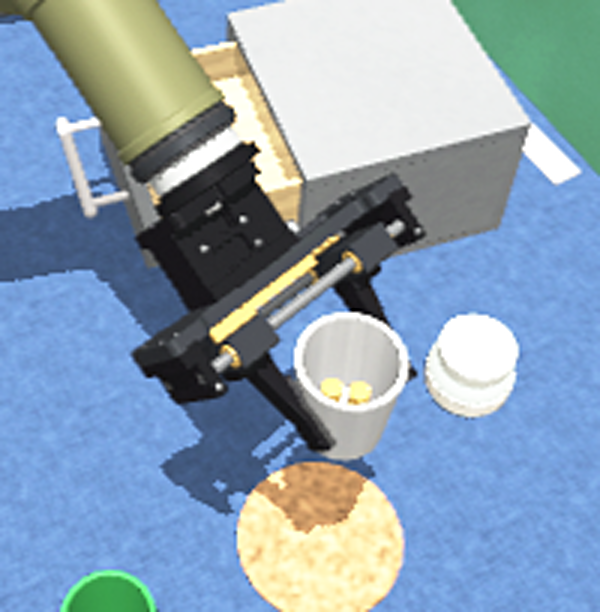

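The cup is lifted with its slugs inside, and the mat below is clear. I'll carry it to above the drawer.

>>> move_arm:
  moves:
    - [-6,-18,8,0,0,0.5]
    - [-18,-55,26,0,0,1.5]
    - [-28,-85,41,0,0,2.4]
    - [-38,-115,56,0,0,3.3]
    - [-48,-145,70,0,0,4.1]
    - [-58,-175,85,0,0,5]
    - [-68,-205,99,0,0,5.8]
    - [-78,-235,113,0,0,6.7]
    - [-85,-256,124,0,0,7.2]
    - [-88,-265,128,0,0,7.5]
    - [-88,-265,128,0,0,7.5]

```text
time_s: 7.18
tool_pos: [0.5606, -0.0769, 0.3175]
tool_rot: [-91.0, -50.0, -74.0]
force: [0.5, 0.2, -2.9]
grip_width: 0.0622
```

```bash
python3 st.py; python3 - <<'E'
from tgt import *
g=np.load("grasp.npz"); cz=g["R"].T@[0,0,1]
o=env.get_obs();R0=Rot.from_euler('xyz',o["tool_rot"],degrees=True).as_matrix()
for ph in (0,-40,-80,-110,-130,-150):
    c=R0@Rot.from_rotvec([0,ph,0],degrees=True).as_matrix()@cz; print(ph,np.degrees(np.arccos(c[2])).round(),np.degrees(np.arctan2(c[1],c[0])).round())
E
```

```text
{'time_s': 7.1833, 'qpos': [-17.01458, 5.24634, -7.21613, 103.91767, 49.9726, 84.98451, -19.95494], 'tool_pos': [0.56061, -0.07686, 0.31749], 'tool_rot': [-91.04257, -49.99883, -74.00186], 'force': [0.50932, 0.24115, -2.8984], 'grip_width': 0.06222}
0 8.0 -73.0
-40 33.0 14.0
-80 63.0 36.0
-110 83.0 52.0
-130 94.0 64.0
-150 103.0 79.0
```

>>> move_arm:
  moves:
    - [0,0,0,0,-3,0]
    - [0,0,0,0,-9,0]
    - [0,0,0,0,-16,0]
    - [0,0,0,0,-23,0]
    - [0,0,0,0,-30,0]
    - [0,0,0,0,-37,0]
    - [0,0,0,0,-44,0]
    - [0,0,0,0,-51,0]
    - [0,0,0,0,-58,0]
    - [0,0,0,0,-65,0]
    - [0,0,0,0,-72,0]
    - [0,0,0,0,-79,0]
    - [0,0,0,0,-86,0]
    - [0,0,0,0,-93,0]
    - [0,0,0,0,-100,0]
    - [0,0,0,0,-107,0]
    - [0,0,0,0,-113,0]
    - [0,0,0,0,-117,0]
    - [0,0,0,0,-119,0]
    - [0,0,0,0,-120,0]

```text
time_s: 8.85
tool_pos: [0.5587, -0.0824, 0.3179]
tool_rot: [-135.7, 23.3, 35.2]
force: [-0.2, 0.1, -2.0]
grip_width: 0.0627
```

```bash
python3 st.py; cat > plan3.py <<'E'
from ik import *
from h import env, read_camera
from tgt import row
import sys
g=np.load("grasp.npz"); cz=g["R"].T@[0,0,1]
q=np.array(S[-1]["qpos"]);p0=np.array(S[-1]["tool_pos"]);R0=Rm(S[-1]["tool_rot"])
p00,R00=p0,R0
mouth=np.array([.564,-.048])
for al,th,ph,z in ((-75,32,-135,.27),(-75,22,-150,.235),(-75,12,-155,.225),(-75,5,-160,.22),(-75,0,-165,.22)):
    Rp=Rdes(al,th,ph); m=Rp@cz
    Pm=np.array([*mouth,0])-np.array([m[0],m[1],0])*.030+.008*Rp[:,1]; Pm[2]=z
    r=path(p0,R0,Pm,Rp,q,8); q=r[0]
    # lowest rim, lowest body corner
    rimlow=z-.008*Rp[2,1]+.03*m[2]-.034*np.sqrt(1-m[2]**2)
    cor=[Pm-.008*Rp[:,1]+Rp@[sx*.0375,-b,sz*.095] for sx in (1,-1) for sz in (1,-1) for b in (.051,.13)]
    low=min(cor,key=lambda c:c[2])
    print(th,ph,"tilt %.0f"%np.degrees(np.arccos(m[2])),"P",Pm.round(3),"errs %.1f %.1f %.0f"%r[1:],q.round(),"rimlow %.3f"%rimlow,"body low",low.round(3),"row",row(Pm,Rp,p00,R00))
    p0,R0=Pm,Rp
p,d=read_camera("side")
from h import save
save(p,"side4",(150,80,400,284),3)
E
python3 plan3.py
```

```text
{'time_s': 8.85, 'qpos': [-14.05235, 5.19698, -9.8459, 104.01966, 50.26506, 85.17452, 100.01395], 'tool_pos': [0.55871, -0.08241, 0.31791], 'tool_rot': [-135.73483, 23.28422, 35.22326], 'force': [-0.15563, 0.07567, -1.98813], 'grip_width': 0.06267}
32 -135 tilt 103 P [ 0.554 -0.081  0.27 ] errs 0.0 0.0 1 [-16.   9. -11. 110.  58.  85. 103.] rimlow 0.234 body low [0.489 0.004 0.222] row ([16.0, 29.0, 35.0], [-6.6, -14.5, 4.3], 'mm 48 deg 17 rows 2.3')
22 -150 tilt 118 P [ 0.559 -0.081  0.235] errs 0.0 0.0 1 [-19.  17. -12. 113.  66.  89. 107.] rimlow 0.194 body low [ 0.476 -0.015  0.183] row ([34.0, 52.0, 55.0], [-13.2, -29.2, 12.4], 'mm 83 deg 34 rows 4.8')
12 -155 tilt 129 P [ 0.561 -0.078  0.225] errs 0.0 0.0 1 [-22.  24. -11. 113.  72.  95. 104.] rimlow 0.181 body low [ 0.474 -0.026  0.165] row ([41.0, 57.0, 62.0], [-19.5, -33.7, 20.5], 'mm 93 deg 44 rows 6.1')
5 -160 tilt 138 P [ 0.562 -0.075  0.22 ] errs 0.0 0.0 1 [-24.  30.  -9. 113.  76. 100. 105.] rimlow 0.176 body low [ 0.472 -0.033  0.158] row ([45.0, 58.0, 65.0], [-23.2, -38.1, 26.9], 'mm 98 deg 52 rows 7.3')
0 -165 tilt 145 P [ 0.564 -0.073  0.22 ] errs 0.0 0.0 0 [-26.  33.  -8. 113.  78. 103. 108.] rimlow 0.176 body low [ 0.469 -0.037  0.159] row ([47.0, 57.0, 65.0], [-25.2, -42.5, 32.1], 'mm 98 deg 59 rows 8.2')
```

View pics/side4.png

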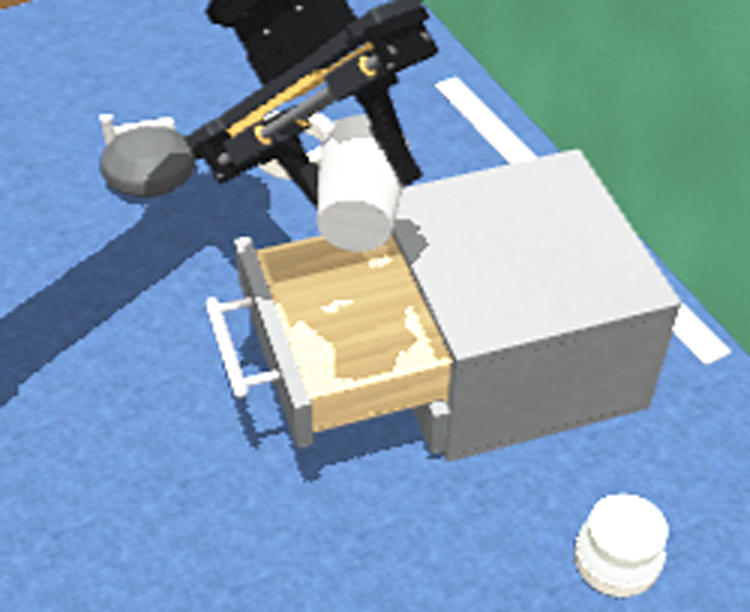

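>>> move_arm:
  moves:
    - [5,9,11,-2,-5,1]
    - [16,29,35,-7,-14,4]
    - [25,41,45,-10,-20,8]
    - [34,52,55,-13,-26,12]
    - [34,52,55,-13,-29,12]
    - [38,55,59,-16,-31,16]
    - [41,57,62,-19,-34,20]
    - [43,57,63,-21,-36,23]
    - [45,58,65,-23,-38,27]
    - [46,58,65,-24,-40,29]
    - [47,57,65,-25,-42,32]
    - [47,57,65,-25,-42,32]
    - [47,57,65,-25,-42,32]
    - [47,57,65,-25,-42,32]
    - [47,57,65,-25,-42,32]
    - [47,57,65,-25,-42,32]

```text
time_s: 10.23
tool_pos: [0.5654, -0.0707, 0.2229]
tool_rot: [-178.9, 74.2, 16.0]
force: [0.0, 1.1, -2.0]
grip_width: 0.0624
```

```bash
python3 st.py; python3 - <<'E'
from tgt import *
p,d=read_camera("side"); save(p,"side5",(200,120,390,270),4)
p,d=read_camera("top"); save(p,"top5",(190,90,330,240),4)
g=np.load("grasp.npz"); cz=g["R"].T@[0,0,1]
o=env.get_obs();R0=Rot.from_euler('xyz',o["tool_rot"],degrees=True).as_matrix(); c=R0@cz; print(np.degrees(np.arccos(c[2])))
E
```

```text
{'time_s': 10.2333, 'qpos': [-25.25556, 32.86242, -8.7964, 112.06535, 77.73832, 103.70206, 107.29078], 'tool_pos': [0.56541, -0.07073, 0.2229], 'tool_rot': [-178.8709, 74.17921, 15.96653], 'force': [0.02847, 1.11034, -1.95348], 'grip_width': 0.06239}
143.93173386090163
```

View pics/side5.png

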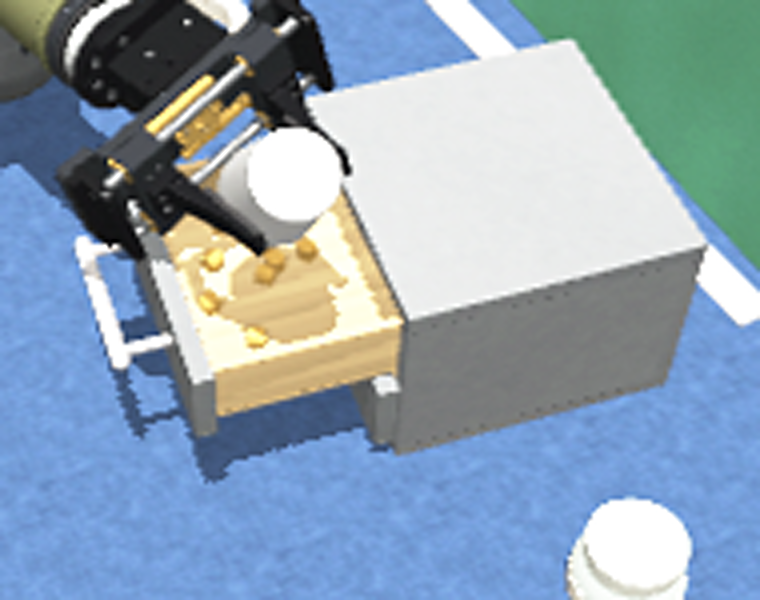

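View pics/top5.png

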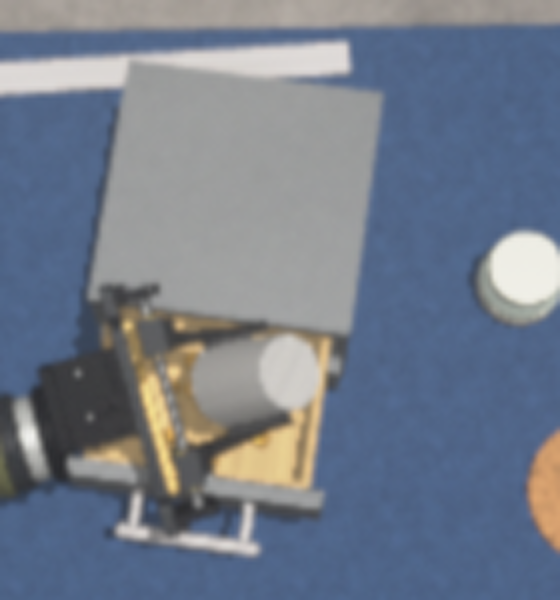

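Six or seven slugs are visible in the drawer and none outside it. I'll tip a little further and shake lightly so that none stays in the cup.

>>> move_arm:
  moves:
    - [0,0,0,0,-7,0]
    - [-6,0,0,0,-12,0]
    - [-12,0,0,0,-10,0]
    - [0,0,0,0,-12,0]
    - [-12,0,0,0,-10,0]
    - [0,0,0,0,-12,0]
    - [-12,0,0,0,-10,0]
    - [-12,0,0,0,-10,0]

```text
time_s: 11.0
tool_pos: [0.5622, -0.0714, 0.2349]
tool_rot: [-177.8, 84.2, 17.1]
force: [0.6, -0.4, -0.1]
grip_width: 0.0626
```

```bash
python3 st.py; python3 - <<'E'
from tgt import *
o=env.get_obs();R0=Rot.from_euler('xyz',o["tool_rot"],degrees=True).as_matrix()
g=np.load("grasp.npz"); cz=g["R"].T@[0,0,1]; print("tilt",np.degrees(np.arccos((R0@cz)[2])))
p,d=read_camera("side"); save(p,"side6",(200,120,390,270),4)
for c in ("side","wrist"):
    p,d=read_camera(c)
    if c=="wrist": save(p,"wrist6",None,1.5)
    for r in models.spot_in("slug0_center",c): print(c,np.round(r["point"],3),round(r["score"],2))
E
```

```text
{'time_s': 11.0, 'qpos': [-24.9821, 31.41783, -9.23726, 112.55275, 77.85645, 104.13462, 118.22058], 'tool_pos': [0.56216, -0.07142, 0.23486], 'tool_rot': [-177.81332, 84.16227, 17.05656], 'force': [0.63684, -0.42157, -0.14497], 'grip_width': 0.06263}
tilt 146.891011984711
```

View pics/side6.png

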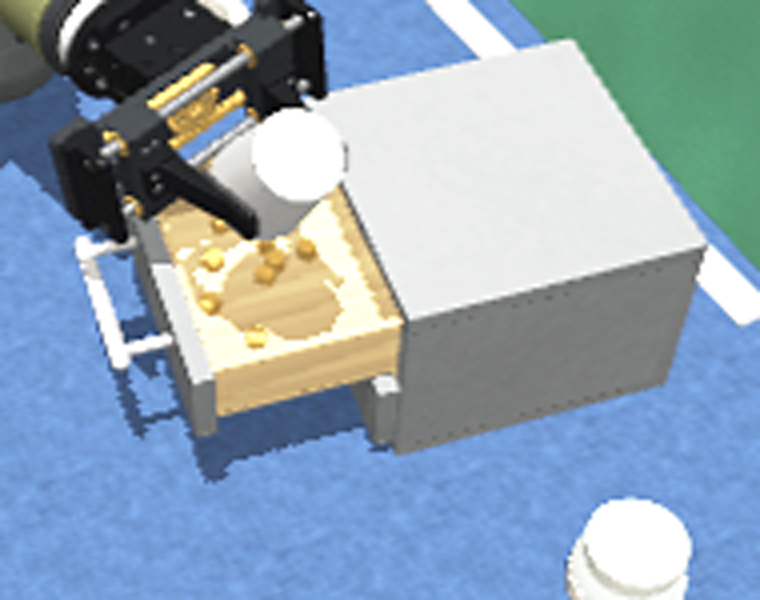

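View pics/wrist6.png

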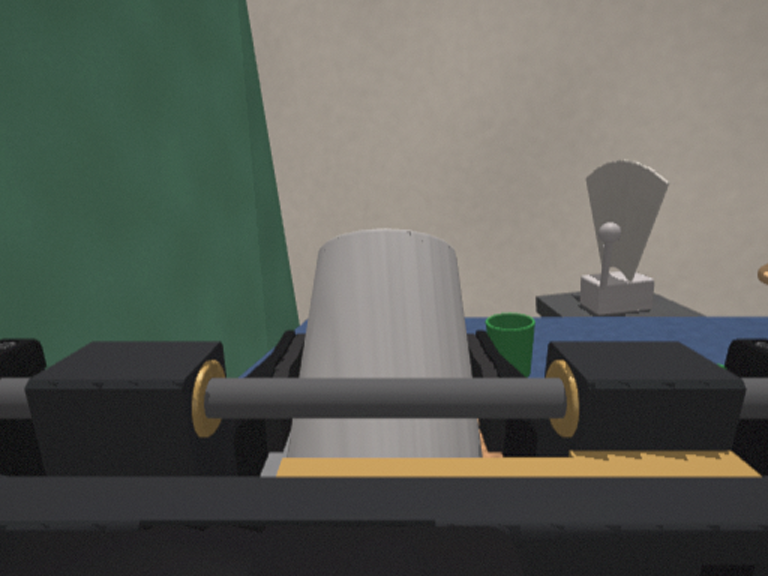

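All eight slugs now show in the drawer, at crop pixels (219,226), (213,258), (209,300), (257,337), (265,272), (275,258), (267,247) and (306,247). Raise, then turn the cup upright.

```bash
cat > plan4.py <<'E'
from ik import *
from h import env
from tgt import row
g=np.load("grasp.npz")
q=np.array(S[-1]["qpos"]);p0=np.array(S[-1]["tool_pos"]);R0=Rm(S[-1]["tool_rot"]); p00,R00=p0,R0
for P,R in (([.56,-.09,.31],Rdes(-75,20,-150)),([.555,-.12,.32],Rdes(-75,35,-80)),([.54,-.2,.32],Rdes(-75,32,-30)),([.508,-.37,.26],g["R"])):
    P=np.array(P); r=path(p0,R0,P,R,q,10); q=r[0]
    print(P,"errs %.1f %.1f %.0f"%r[1:],q.round(),"seg",row(P,R,p0,R0))
    p0,R0=P,R
E
python3 plan4.py
```

```text
[ 0.56 -0.09  0.31] errs 0.0 0.0 2 [-19.  12. -11. 110.  67.  92. 114.] seg ([-76.0, 17.0, -1.0], [6.0, 23.9, -19.0], 'mm 77 deg 31 rows 4.3')
[ 0.555 -0.12   0.32 ] errs 0.0 0.0 6 [-15.   4.  -7. 108.  55.  83.  58.] seg ([-23.0, 23.0, 1.0], [14.5, 69.6, -6.7], 'mm 32 deg 71 rows 10.0')
[ 0.54 -0.2   0.32] errs 0.0 0.0 5 [-12.   0.  -3. 114.  60.  77.  10.] seg ([-27.0, 60.0, -48.0], [-2.5, 50.0, -1.8], 'mm 81 deg 50 rows 7.0')
[ 0.508 -0.37   0.26 ] errs 0.0 0.0 3 [ -1.  -1.   8. 122.  69.  57. -18.] seg ([-10.0, 164.0, -81.0], [-0.0, 29.6, 0.4], 'mm 183 deg 30 rows 4.4')
```

>>> move_arm:
  moves:
    - [-12,2,0,0,0,0]
    - [-38,8,0,2,8,-6]
    - [-60,13,0,4,16,-12]
    - [-76,17,-1,6,22,-18]
    - [-76,17,-1,6,24,-19]
    - [-76,17,-1,6,24,-19]

```text
time_s: 11.75
tool_pos: [0.5607, -0.0906, 0.3138]
tool_rot: [-144.2, 53.9, 45.3]
force: [0.6, 0.2, -1.6]
grip_width: 0.0623
```

```bash
python3 st.py; python3 plan4.py | sed -n 2p; python3 - <<'E'
from tgt import *
print(row([.555,-.12,.32],Rdes(-75,35,-80)))
E
```

```text
{'time_s': 11.75, 'qpos': [-19.15017, 11.72295, -10.95369, 110.29176, 67.0592, 92.3156, 114.15394], 'tool_pos': [0.56067, -0.09062, 0.31375], 'tool_rot': [-144.20706, 53.85411, 45.30085], 'force': [0.64209, 0.16474, -1.57182], 'grip_width': 0.06232}
[ 0.555 -0.12   0.32 ] errs 0.0 0.0 6 [-15.   4.  -7. 108.  55.  83.  58.] seg ([-23.0, 23.0, 1.0], [14.5, 69.6, -6.7], 'mm 32 deg 71 rows 10.0')
([-20.0, 23.0, 4.0], [14.4, 69.0, -6.5], 'mm 31 deg 71 rows 9.9')
```

>>> move_arm:
  moves:
    - [-20,23,4,14,69,-6]
    - [-20,23,4,14,69,-6]
    - [-20,23,4,14,69,-6]
    - [-20,23,4,14,69,-6]
    - [-20,23,4,14,69,-6]
    - [-20,23,4,14,69,-6]
    - [-20,23,4,14,69,-6]
    - [-20,23,4,14,69,-6]
    - [-20,23,4,14,69,-6]
    - [-20,23,4,14,69,-6]
    - [-20,23,4,14,69,-6]

```text
time_s: 12.67
tool_pos: [0.5535, -0.1201, 0.3157]
tool_rot: [-145.3, -7.5, 9.1]
force: [0.3, 0.6, -0.6]
grip_width: 0.0627
```

```bash
python3 st.py; python3 - <<'E'
from tgt import *
g=np.load("grasp.npz")
P=np.array([.508,-.370,.26]);print(row(P,g["R"]))
p,d=read_camera("side"); save(p,"side7",(180,60,390,270),3)
p,d=read_camera("top"); save(p,"top7",(190,90,400,240),3)
E
```

```text
{'time_s': 12.6667, 'qpos': [-15.34041, 4.52447, -7.0, 108.28857, 55.89136, 83.79035, 57.55826], 'tool_pos': [0.55348, -0.12013, 0.31568], 'tool_rot': [-145.34996, -7.45227, 9.11467], 'force': [0.34702, 0.59162, -0.64411], 'grip_width': 0.06266}
([-91.0, 222.0, -100.0], [-1.0, 80.1, -2.0], 'mm 260 deg 80 rows 11.2')
```

View pics/side7.png

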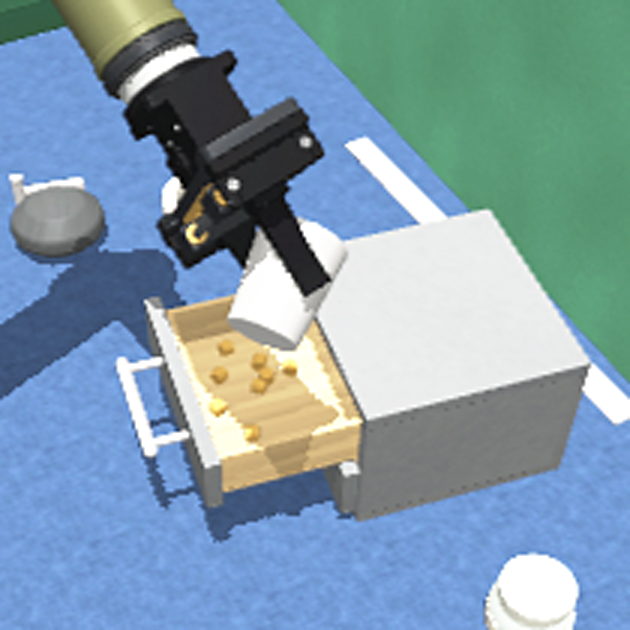

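View pics/top7.png

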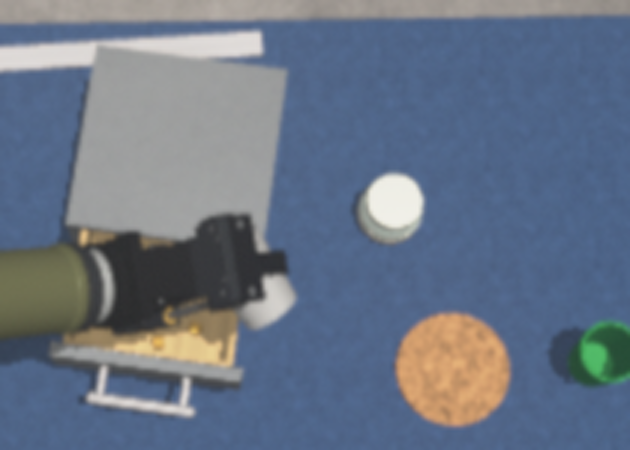

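Eight slugs counted again, all on the drawer floor. Next I move back over the mat while turning the cup upright.

>>> move_arm:
  moves:
    - [-91,222,-100,-1,80,-2]
    - [-91,222,-100,-1,80,-2]
    - [-91,222,-100,-1,80,-2]
    - [-91,222,-100,-1,80,-2]
    - [-91,222,-100,-1,80,-2]
    - [-91,222,-100,-1,80,-2]
    - [-91,222,-100,-1,80,-2]
    - [-91,222,-100,-1,80,-2]
    - [-91,222,-100,-1,80,-2]
    - [-91,222,-100,-1,80,-2]
    - [-91,222,-100,-1,80,-2]
    - [-91,222,-100,-1,80,-2]
    - [-91,222,-100,-1,80,-2]
    - [-91,222,-100,-1,80,-2]

```text
time_s: 13.93
tool_pos: [0.5092, -0.369, 0.2597]
tool_rot: [-91.5, -57.6, -73.3]
force: [0.1, -0.4, -1.4]
grip_width: 0.0628
```

```bash
python3 st.py; python3 - <<'E'
from tgt import *
g=np.load("grasp.npz"); print(g["P"])
print(row(g["P"]+[.003,.003,.02],g["R"])); print(row(g["P"]+[.003,.003,.0005],g["R"]))
ci=camera_info("side");p,d=read_camera("side"); save(p,"side8",(220,140,390,320),4)
W=cloud(d,ci); x,y,z=W[...,0],W[...,1],W[...,2]
hsv=cv2.cvtColor(p,cv2.COLOR_RGB2HSV)
m=(d>0)&(np.hypot(x-.507,y+.366)<.05)&(z>.15)&(hsv[...,1]<60)&(hsv[...,2]>110)
print("cup z pct",np.percentile(z[m],[1,5,50,95,99]))
top=m&(z>np.percentile(z[m],97)-.012); A=np.c_[x[top],y[top],np.ones(top.sum())]
print("rim plane",np.linalg.lstsq(A,z[top],rcond=None)[0],top.sum())
E
```

```text
{'time_s': 13.9333, 'qpos': [-0.39906, -0.39619, 7.07286, 121.66987, 69.40169, 57.09316, -17.82729], 'tool_pos': [0.5092, -0.36896, 0.25973], 'tool_rot': [-91.51823, -57.63227, -73.27617], 'force': [0.07913, -0.41428, -1.41355], 'grip_width': 0.06284}
[ 0.50598283 -0.37396426  0.04710759]
([-162.0, 105.0, 2.0], [-0.0, 0.5, -0.0], 'mm 193 deg 1 rows 4.6')
([-178.0, 115.0, 2.0], [-0.0, 0.5, -0.0], 'mm 212 deg 1 rows 5.1')
cup z pct [0.21947883 0.222749   0.27515751 0.32477921 0.32710175]
rim plane [-0.08789109  0.28393939  0.46158845] 116
```

View pics/side8.png

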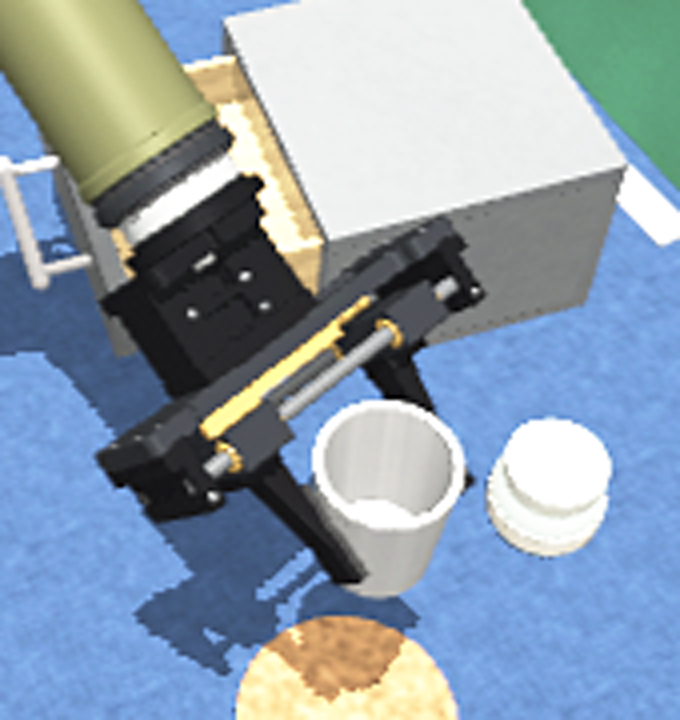

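```bash
python3 - <<'E'
from tgt import *
for c in ("side","top"):
    ci=camera_info(c);p,d=read_camera(c)
    W=cloud(d,ci); x,y,z=W[...,0],W[...,1],W[...,2]
    res=models.cut_out("cup",c)
    for r in res:
        m=r["mask"]&(d>0)&(np.hypot(x-.507,y+.366)<.055)&(z>.15)
        if m.sum()<60: continue
        print(c,round(r["score"],2),m.sum(),np.percentile(z[m],[1,5,50,95,99]).round(3))
        # rim: outer mask contour points upper part -> top surface points
        if c=="side":
            k=cv2.erode(m.astype(np.uint8),np.ones((2,2)))>0
            V=np.uint8(p.max(-1)); rim=m&(V>225)&(z>.27); A=np.c_[x[rim],y[rim],np.ones(rim.sum())]
            s,_,_,_=np.linalg.lstsq(A,z[rim],rcond=None); print("rim",rim.sum(),s, "tilt",np.degrees(np.hypot(*s[:2])),np.median(z[rim]),x[rim].mean(),y[rim].mean(),"resid",np.std(A@s-z[rim]))
E
```

```text
side 0.64 1303 [0.22  0.222 0.272 0.296 0.298]
rim 226 [ 0.00104303 -0.01731288  0.28871854] tilt 0.993753304003367 0.29572450158443964 0.506978971729559 -0.36242498302498816 resid 0.0018124975296677382
top 0.94 479 [0.216 0.219 0.256 0.299 0.325]
```

The cup hasn't slipped: the rim plane is within 1° of level, at z = 0.296 as expected. It is empty inside. Lower it onto the mat.

>>> move_arm:
  moves:
    - [-20,13,0,0,0,0]
    - [-50,32,0,0,0,0]
    - [-80,52,1,0,0,0]
    - [-110,71,1,0,0.5,0]
    - [-135,87,2,0,0.5,0]
    - [-155,100,2,0,0.5,0]
    - [-165,107,2,0,0.5,0]
    - [-171,110,2,0,0.5,0]
    - [-175,113,2,0,0.5,0]
    - [-178,115,2,0,0.5,0]
    - [-178,115,2,0,0.5,0]
    - [-178,115,2,0,0.5,0]

```text
time_s: 15.18
tool_pos: [0.5104, -0.3711, 0.0493]
tool_rot: [-90.1, -57.7, -74.9]
force: [-0.3, 0.3, -0.4]
grip_width: 0.0629
```

```bash
python3 st.py
```

```text
{'time_s': 15.1833, 'qpos': [-0.59438, 22.43766, 8.11115, 127.42894, 88.59049, 48.97471, -53.21446], 'tool_pos': [0.51039, -0.37112, 0.04925], 'tool_rot': [-90.08297, -57.694, -74.89321], 'force': [-0.2807, 0.27208, -0.39662], 'grip_width': 0.06287}
```

>>> move_arm:
  moves:
    - [-1,0.6,0,0,0,0]
    - [-2,1.2,0,0,0,0]
    - [-2,1.2,0,0,0,0]
    - [-2,1.2,0,0,0,0]

```text
time_s: 15.52
tool_pos: [0.5105, -0.3713, 0.0472]
tool_rot: [-90.1, -57.8, -74.9]
force: [0.0, 1.3, 2.9]
grip_width: 0.0624
```

```bash
python3 st.py
```

```text
{'time_s': 15.5167, 'qpos': [-0.61096, 22.76156, 8.11859, 127.41768, 88.85547, 48.99635, -53.63875], 'tool_pos': [0.51046, -0.37127, 0.0472], 'tool_rot': [-90.10822, -57.75672, -74.87026], 'force': [0.00185, 1.27662, 2.8946], 'grip_width': 0.0624}
```

The upward force confirms contact with the mat. Open, then retreat along the finger axis.

>>> move_arm:
  moves:
    - [0,0,0,0,0,0]
    - [0,0,0,0,0,0]
    - [0,0,0,0,0,0]
    - [0,0,0,0,0,0]
    - [0,0,0,0,0,0]
    - [0,0,0,0,0,0]
  claw: 87

```text
time_s: 16.02
tool_pos: [0.5095, -0.3709, 0.0457]
tool_rot: [-90.3, -57.6, -74.8]
force: [-0.1, 1.0, -0.1]
grip_width: 0.086
```

```bash
python3 st.py; python3 - <<'E'
from tgt import *
p,d=read_camera("side"); save(p,"side9",(220,180,390,360),4)
p,d=read_camera("wrist"); save(p,"wrist9",None,1.5)
E
```

```text
{'time_s': 16.0167, 'qpos': [-0.60176, 22.83428, 8.10935, 127.47703, 88.80871, 48.92127, -53.65043], 'tool_pos': [0.50955, -0.37092, 0.04572], 'tool_rot': [-90.25742, -57.63145, -74.75727], 'force': [-0.13343, 0.9777, -0.07579], 'grip_width': 0.08597}
```

View pics/side9.png

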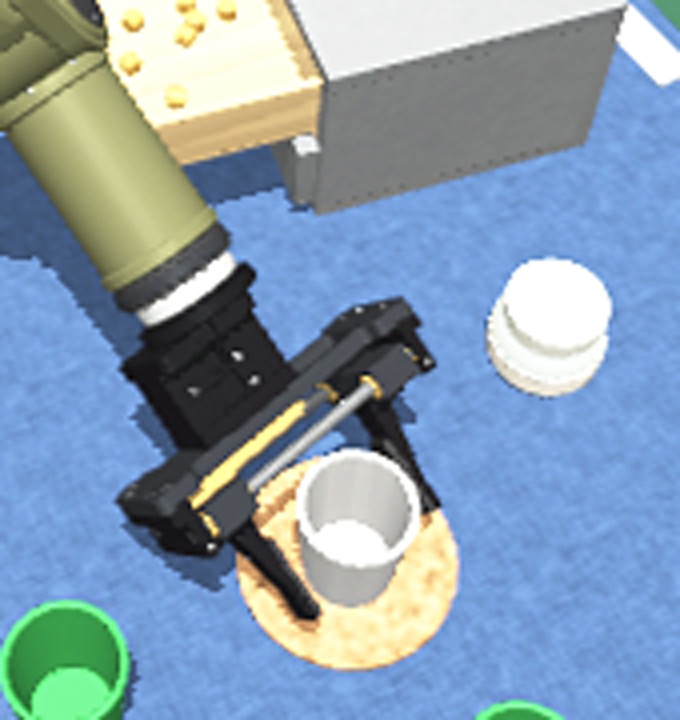

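View pics/wrist9.png

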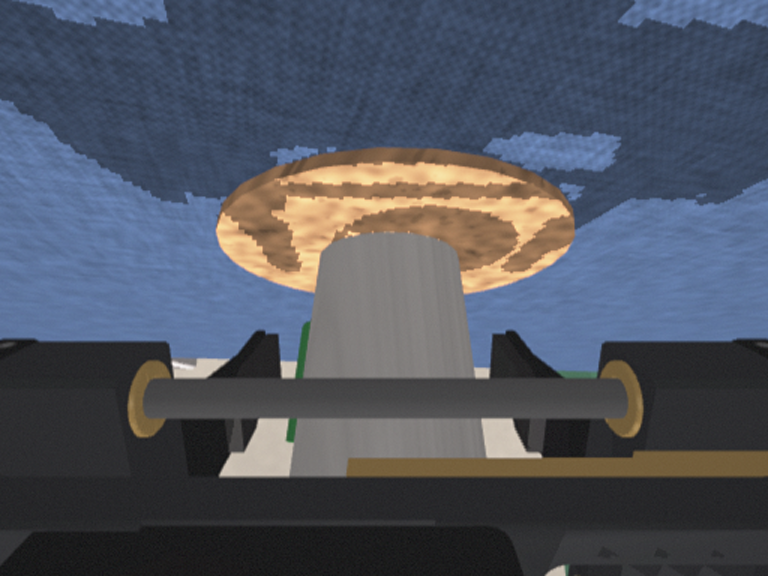

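>>> move_arm:
  moves:
    - [0,-20,0,0,0,0]
    - [0,-55,0,0,0,0]
    - [0,-95,0,0,0,0]
    - [10,-130,0,0,0,0]
    - [30,-150,0,0,0,0]
    - [30,-150,0,0,0,0]

```text
time_s: 16.62
tool_pos: [0.4845, -0.2617, 0.1567]
tool_rot: [-89.4, -57.8, -75.2]
force: [0.9, -0.0, 0.2]
grip_width: 0.0873
```

```bash
python3 st.py; python3 - <<'E'
from ik import *
from h import read_camera, save
q0=np.array(S[-1]["qpos"]);p0=np.array(S[-1]["tool_pos"]);R0=Rm(S[-1]["tool_rot"])
p,d=read_camera("side"); save(p,"side10",None,1.5)
yaw=np.radians(-8.93); e=np.array([np.cos(yaw),np.sin(yaw),0]); n=np.array([-e[1],e[0],0])
def uv(u,v,z): return u*e+v*n+np.array([0,0,z])
def Rpush(t,s,roll=0): # tool down, tilted by t about push axis e (fingers lean to -y), x_t = s*e
    t=np.radians(t); y=-np.array([0,0,1])*np.cos(t)-n*np.sin(t); x=s*e; z=np.cross(x,y); return np.stack([x,y,z],1)
for t in (0,20,40,55):
    for s in (1,-1):
        R=Rpush(t,s); P1=uv(.41,.062,.22); P2=uv(.41,.062,.107); P3=uv(.565,.062,.107)
        r=path(p0,R0,P1,R,q0,16); o=[r]
        r=path(P1,R,P2,R,r[0],5); o.append(r); r=path(P2,R,P3,R,r[0],8); o.append(r)
        print(t,s,[(round(k[1]),round(k[2]),round(k[3])) for k in o],[k[0].round().tolist() for k in o])
E
```

```text
{'time_s': 16.6167, 'qpos': [-8.70302, 5.6243, 0.75707, 130.19192, 70.75699, 62.58454, -39.29724], 'tool_pos': [0.48448, -0.26169, 0.15668], 'tool_rot': [-89.37423, -57.78933, -75.24386], 'force': [0.89873, -0.03507, 0.16934], 'grip_width': 0.0873}
0 1 [(0, 0, 11), (0, 0, 3), (0, 0, 3)] [[-1.0, -10.0, -2.0, 115.0, -0.0, 75.0, 78.0], [-1.0, -4.0, -2.0, 123.0, -0.0, 61.0, 78.0], [-0.0, 14.0, 0.0, 104.0, -0.0, 62.0, 81.0]]
0 -1 [(0, 0, 6), (0, 0, 3), (0, 0, 3)] [[-6.0, -10.0, 2.0, 115.0, 0.0, 75.0, -103.0], [-6.0, -4.0, 3.0, 124.0, 0.0, 61.0, -102.0], [-4.0, 14.0, 5.0, 104.0, -1.0, 62.0, -98.0]]
20 1 [(0, 0, 7), (0, 0, 3), (0, 0, 3)] [[-19.0, -5.0, 0.0, 113.0, 18.0, 82.0, 58.0], [-19.0, 2.0, 0.0, 120.0, 19.0, 68.0, 54.0], [-15.0, 18.0, 4.0, 101.0, 19.0, 69.0, 62.0]]
20 -1 [(0, 0, 6), (0, 0, 3), (0, 0, 3)] [[-15.0, -5.0, -4.0, 113.0, 18.0, 82.0, -121.0], [-15.0, 2.0, -4.0, 120.0, 19.0, 68.0, -126.0], [-11.0, 18.0, -0.0, 101.0, 20.0, 69.0, -119.0]]
40 1 [(0, 0, 7), (0, 0, 2), (0, 0, 3)] [[-19.0, 5.0, -11.0, 110.0, 31.0, 92.0, 44.0], [-20.0, 13.0, -11.0, 116.0, 33.0, 81.0, 36.0], [-16.0, 27.0, -6.0, 97.0, 37.0, 82.0, 45.0]]
40 -1 [(0, 0, 7), (0, 0, 2), (0, 0, 3)] [[-23.0, 5.0, -7.0, 111.0, 31.0, 92.0, -135.0], [-23.0, 13.0, -7.0, 116.0, 32.0, 81.0, -143.0], [-19.0, 27.0, -3.0, 97.0, 35.0, 81.0, -134.0]]
55 1 [(0, 0, 6), (0, 0, 2), (0, 0, 3)] [[-22.0, 14.0, -14.0, 109.0, 39.0, 101.0, 36.0], [-23.0, 24.0, -14.0, 112.0, 40.0, 92.0, 27.0], [-18.0, 35.0, -9.0, 94.0, 46.0, 93.0, 37.0]]
55 -1 [(0, 0, 7), (0, 0, 2), (0, 0, 3)] [[-29.0, 14.0, -7.0, 109.0, 38.0, 100.0, -143.0], [-29.0, 23.0, -7.0, 112.0, 38.0, 90.0, -151.0], [-24.0, 35.0, -2.0, 94.0, 43.0, 91.0, -141.0]]
```

View pics/side10.png

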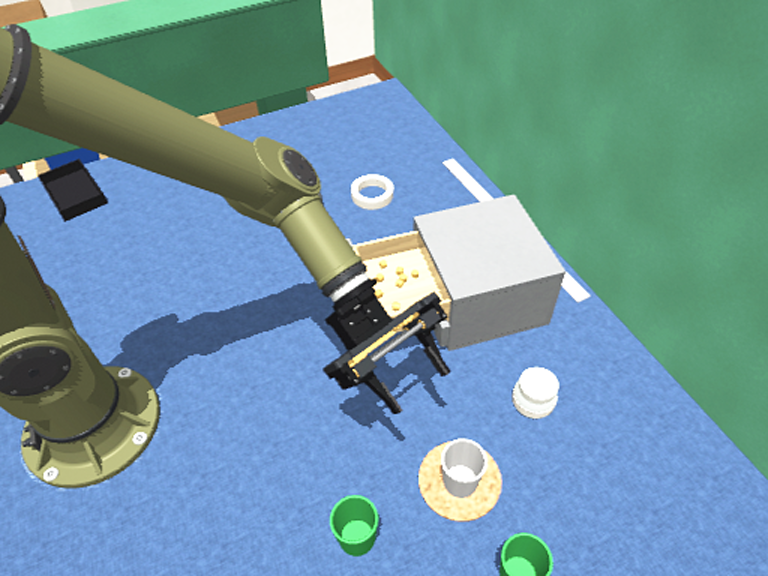

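The cup stands upright on the mat and the slugs are still in the drawer. Next, the route to the front of the handle for the push.

```bash
cat > plan5.py <<'E'
from ik import *
from tgt import row
yaw=np.radians(-8.93); e=np.array([np.cos(yaw),np.sin(yaw),0]); n=np.array([-e[1],e[0],0])
def uv(u,v,z): return u*e+v*n+np.array([0,0,z])
RP=np.stack([e,[0,0,-1],n],1)
if __name__=="__main__":
    q=np.array(S[-1]["qpos"]);p0=np.array(S[-1]["tool_pos"]);R0=Rm(S[-1]["tool_rot"])
    w=Rot.from_matrix(R0.T@RP).as_rotvec()
    for P,R in ((np.array([.46,-.16,.30]),R0@Rot.from_rotvec(w*.35).as_matrix()),(uv(.41,.062,.25),RP),(uv(.41,.062,.107),RP)):
        r=path(p0,R0,P,R,q,14); q=r[0]; print(P.round(3),"errs %.1f %.1f %.0f"%r[1:],q.round(),row(P,R,p0,R0)); p0,R0=P,R
E
python3 plan5.py
```

```text
[ 0.46 -0.16  0.3 ] errs 7.9 1.7 11 [  1. -15.  -9. 119.  37.  68.  19.] ([66.0, -165.0, 4.0], [11.5, -21.0, 17.9], 'mm 177 deg 30 rows 4.3')
[ 0.415 -0.002  0.25 ] errs 11.4 2.4 5 [  4. -11.  -7. 112.  -1.  79.  79.] ([-145.0, -61.0, 67.0], [21.3, -39.0, 33.3], 'mm 171 deg 56 rows 7.8')
[ 0.415 -0.002  0.107] errs 0.0 0.0 1 [  4.  -4.  -7. 123.  -1.  61.  78.] ([0.0, 143.0, 0.0], [0.0, 0.0, 0.0], 'mm 143 deg 0 rows 3.4')
```

```bash
sed -i 's/np.array(\[.46,-.16,.30\])/np.array([.50,-.16,.29])/; s/uv(.41,.062,.25)/uv(.42,.062,.22)/; s/uv(.41,.062,.107)/uv(.418,.062,.107)/' plan5.py; python3 plan5.py
```

```text
[ 0.5  -0.16  0.29] errs 0.0 0.0 4 [-12. -12.   3. 118.  41.  67.  17.] ([62.0, -150.0, 43.0], [11.5, -21.0, 17.9], 'mm 168 deg 30 rows 4.2')
[ 0.425 -0.004  0.22 ] errs 0.0 0.0 5 [-22. -10.  17. 115.   3.  75.  75.] ([-173.0, -54.0, 45.0], [21.3, -39.0, 33.3], 'mm 187 deg 56 rows 7.8')
[ 0.423 -0.004  0.107] errs 0.0 0.0 1 [-22.  -4.  18. 123.   1.  61.  77.] ([-2.0, 113.0, 0.0], [0.0, 0.0, 0.0], 'mm 113 deg 0 rows 2.7')
```

>>> move_arm:
  moves:
    - [15,-38,11,0,0,0]
    - [31,-75,22,3,-6,5]
    - [46,-112,32,7,-13,11]
    - [62,-150,43,11,-20,17]
    - [62,-150,43,11.5,-21,18]
    - [62,-150,43,11.5,-21,18]
  claw: 0
  newtons: 15

```text
time_s: 17.17
tool_pos: [0.5015, -0.1594, 0.2879]
tool_rot: [-99.7, -37.4, -46.0]
force: [0.0, -1.2, 0.4]
grip_width: 0.0549
```

```bash
python3 st.py; python3 - <<'E'
from plan5 import *
print(row(uv(.42,.062,.22),RP))
q=np.array(S[-1]["qpos"]);p0=np.array(S[-1]["tool_pos"]);R0=Rm(S[-1]["tool_rot"])
print(path(p0,R0,uv(.42,.062,.22),RP,q,14))
E
```

```text
{'time_s': 17.1667, 'qpos': [-11.55049, -12.1014, 2.18009, 117.8045, 40.54351, 66.12167, 17.0974], 'tool_pos': [0.50149, -0.15943, 0.28793], 'tool_rot': [-99.69547, -37.38359, -45.9531], 'force': [0.03404, -1.17552, 0.43239], 'grip_width': 0.05494}
([-173.0, -55.0, 44.0], [21.1, -38.8, 33.0], 'mm 186 deg 55 rows 7.7')
(array([-20.72198419,  -9.9000253 ,  15.87851651, 114.47081696,
         2.79046904,  75.07539676,  75.28249997]), np.float64(0.00028589178886433993), np.float64(0.00015436971897701547), np.float64(4.601739940583219))
```

>>> move_arm:
  moves:
    - [-22,-7,6,3,-5,4]
    - [-43,-14,11,5,-10,8]
    - [-65,-21,17,8,-15,12]
    - [-87,-28,22,11,-20,17]
    - [-108,-34,27,13,-25,21]
    - [-130,-41,33,16,-30,25]
    - [-151,-48,38,19,-34,29]
    - [-173,-55,44,21,-39,33]
    - [-173,-55,44,21,-39,33]
    - [-173,-55,44,21,-39,33]

```text
time_s: 18.0
tool_pos: [0.4223, -0.0072, 0.2147]
tool_rot: [-90.6, 0.3, -9.5]
force: [0.7, -0.6, -0.1]
grip_width: 0.0006
```

```bash
python3 st.py; python3 - <<'E'
from plan5 import *
print(row(uv(.418,.062,.107),RP))
E
```

```text
{'time_s': 18.0, 'qpos': [-19.99455, -9.584, 15.32538, 114.85411, 3.08628, 74.88546, 74.84094], 'tool_pos': [0.42229, -0.00725, 0.21475], 'tool_rot': [-90.55924, 0.34098, -9.45951], 'force': [0.67111, -0.62604, -0.1054], 'grip_width': 0.00064}
([0.0, 108.0, 5.0], [0.6, -0.5, -0.3], 'mm 108 deg 1 rows 2.6')
```

```bash
python3 - <<'E'
from plan5 import *
from h import *
ci=camera_info("wrist"); C=-ci["R"].T@ci["t"]; o=env.get_obs(); R0=Rm(o["tool_rot"]); print(R0.T@(C-o["tool_pos"]), R0.T@ci["R"][2])
p,d=read_camera("side"); save(p,"side11",(150,60,390,260),3)
E
```

```text
[-0.07450944 -0.15068124 -0.00021898] [2.72467312e-01 9.62165012e-01 2.30434944e-04]
```

View pics/side11.png

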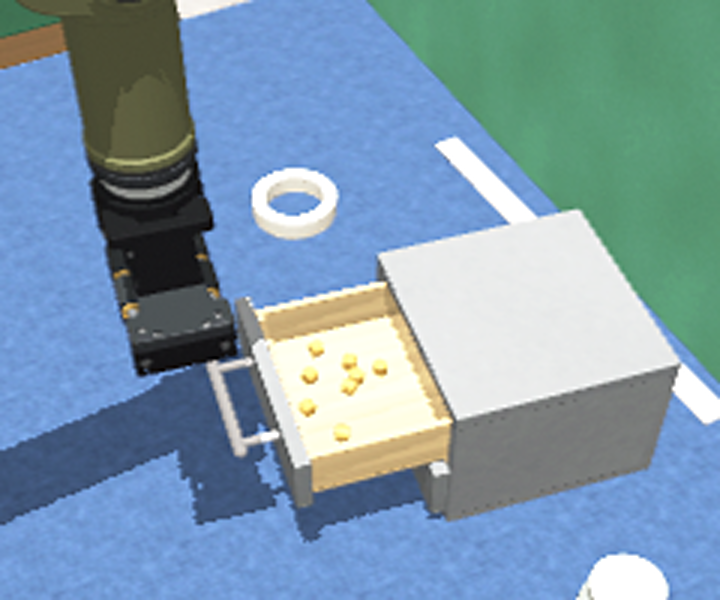

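All eight slugs are clearly in the drawer, at crop pixels (317,348) to (343,432). Lower the closed fingers in front of the handle bar.

>>> move_arm:
  moves:
    - [0,30,2,0,0,0]
    - [0,65,3,0,0,0]
    - [0,95,5,0,0,0]
    - [0,108,5,0,0,0]
    - [0,108,5,0,0,0]
    - [0,108,5,0,0,0]

```text
time_s: 18.55
tool_pos: [0.4225, -0.0025, 0.1082]
tool_rot: [-90.5, 0.2, -9.3]
force: [-0.7, -0.4, 0.6]
grip_width: 0.0006
```

```bash
python3 st.py; python3 - <<'E'
from plan5 import *
from h import *
o=env.get_obs(); P=np.array(o["tool_pos"]); print("u,v",P@e,P@n)
p,d=read_camera("side"); save(p,"side12",(150,60,390,260),3)
ci=camera_info("side"); print((proj(P-[0,0,.011],ci)-[150,60])*3)
E
```

```text
{'time_s': 18.55, 'qpos': [-19.99739, -3.66408, 16.00856, 122.72266, 1.58864, 61.15452, 75.86576], 'tool_pos': [0.42251, -0.00253, 0.1082], 'tool_rot': [-90.45115, 0.24787, -9.3415], 'force': [-0.70208, -0.44776, 0.62346], 'grip_width': 0.00058}
u,v 0.41778509657982205 0.06308476999020446
[184.33887468 425.32064135]
```

View pics/side12.png

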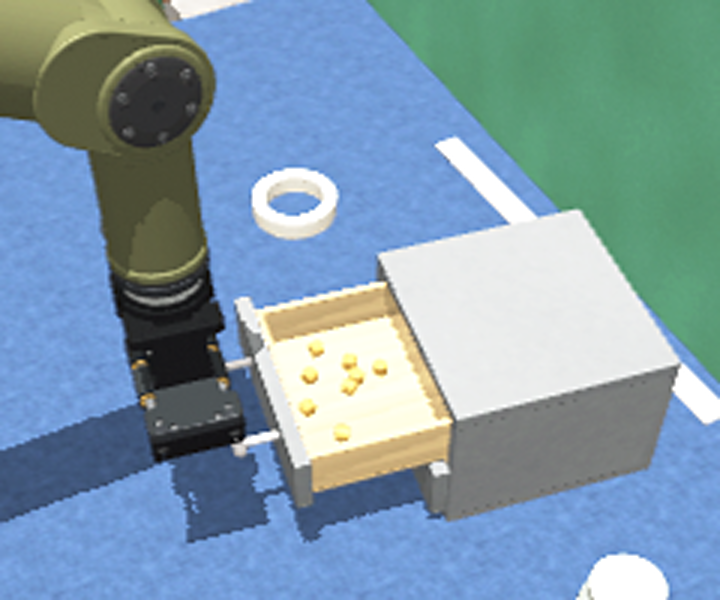

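>>> move_arm:
  moves:
    - [8,0,0,0,0,0]
    - [16,0,0,0,0,0]
    - [24,0,0,0,0,0]
    - [32,0,0,0,0,0]
    - [40,0,0,0,0,0]
    - [48,0,0,0,0,0]
    - [56,0,0,0,0,0]
    - [64,0,0,0,0,0]
    - [72,0,0,0,0,0]
    - [80,0,0,0,0,0]
    - [88,0,0,0,0,0]
    - [96,0,0,0,0,0]
    - [104,0,0,0,0,0]
    - [111,0,0,0,0,0]
    - [118,0,0,0,0,0]
    - [124,0,0,0,0,0]
    - [129,0,0,0,0,0]
    - [132,0,0,0,0,0]
    - [134,0,0,0,0,0]
    - [134,0,0,0,0,0]

```text
time_s: 20.27
tool_pos: [0.5554, -0.0237, 0.1075]
tool_rot: [-90.4, 0.2, -9.3]
force: [-0.8, -0.1, 0.5]
grip_width: 0.0005
```

```bash
python3 st.py; python3 - <<'E'
from plan5 import *
from h import *
o=env.get_obs(); P=np.array(o["tool_pos"]); print("u,v",P@e,P@n)
p,d=read_camera("side"); save(p,"side13",(150,60,390,260),3)
E
```

```text
{'time_s': 20.2667, 'qpos': [-16.98783, 12.98813, 18.57658, 105.74599, -4.225, 62.26452, 83.86908], 'tool_pos': [0.55536, -0.02371, 0.10753], 'tool_rot': [-90.40257, 0.22371, -9.26482], 'force': [-0.79784, -0.1206, 0.46548], 'grip_width': 0.00047}
u,v 0.5523066183288979 0.06278067718992715
```

View pics/side13.png

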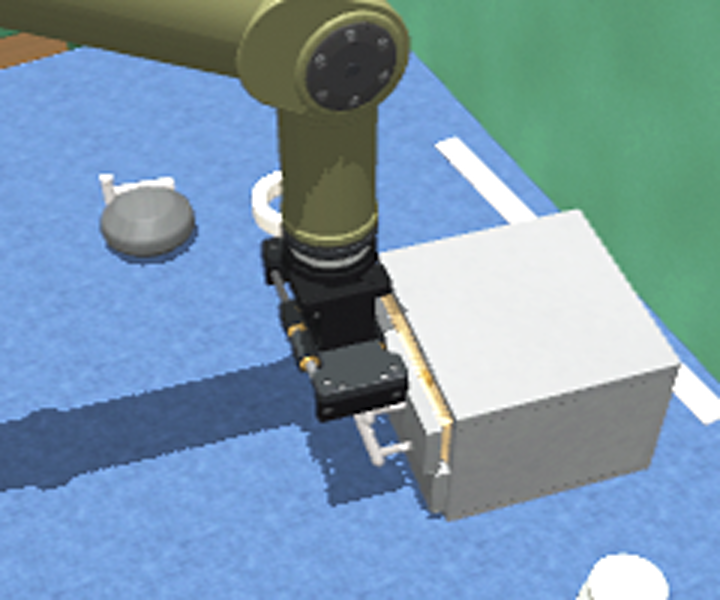

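Nearly shut, with a gap of about 10 mm. I'll push on slowly and watch for the stop.

>>> move_arm:
  moves:
    - [3,0,0,0,0,0]
    - [6,0,0,0,0,0]
    - [9,0,0,0,0,0]
    - [11,0,0,0,0,0]
    - [11,0,0,0,0,0]

```text
time_s: 20.73
tool_pos: [0.5653, -0.0253, 0.1073]
tool_rot: [-90.4, 0.4, -9.3]
force: [-2.8, 0.6, 2.0]
grip_width: 0.0005
```

```bash
python3 st.py; python3 - <<'E'
from plan5 import *
from h import *
o=env.get_obs(); P=np.array(o["tool_pos"]); print("u,v",P@e,P@n)
p,d=read_camera("side"); save(p,"side14",(230,120,360,250),4)
E
```

```text
{'time_s': 20.7333, 'qpos': [-16.64012, 14.27744, 18.62818, 104.2569, -4.6948, 62.67989, 84.37763], 'tool_pos': [0.56525, -0.02528, 0.10734], 'tool_rot': [-90.40112, 0.36374, -9.26441], 'force': [-2.80086, 0.55177, 2.03724], 'grip_width': 0.00051}
u,v 0.5623240728653559 0.06277413832894084
```

View pics/side14.png

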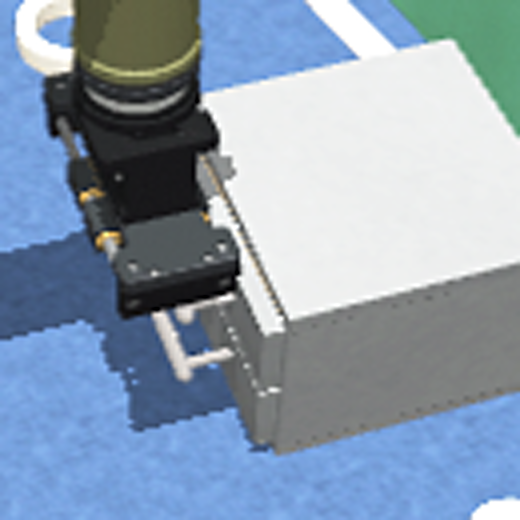

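>>> move_arm:
  moves:
    - [1,0,0,0,0,0]
    - [2,0,0,0,0,0]
    - [3,0,0,0,0,0]
    - [3,0,0,0,0,0]

```text
time_s: 21.12
tool_pos: [0.5655, -0.0253, 0.1072]
tool_rot: [-90.4, 0.7, -9.3]
force: [-11.5, 0.3, 8.4]
grip_width: 0.0004
```

```bash
python3 st.py | cut -c1-400
```

```text
{'time_s': 21.1167, 'qpos': [-16.55457, 14.5498, 18.62645, 103.94752, -4.8236, 63.04917, 84.50442], 'tool_pos': [0.56553, -0.02532, 0.10724], 'tool_rot': [-90.39888, 0.68256, -9.25898], 'force': [-11.45985, 0.25111, 8.3898], 'grip_width': 0.00044}
```

The arm did not advance while the force rose to 11.5 N, so the drawer is against its stop. Back off, lift clear and check.

>>> move_arm:
  moves:
    - [-5,0,0,0,0,0]
    - [-20,0,0,0,0,0]
    - [-45,0,0,0,0,0]
    - [-60,-20,0,0,0,0]
    - [-70,-60,0,0,0,0]
    - [-80,-100,0,0,0,0]
    - [-100,-130,60,0,0,0]
    - [-100,-130,100,0,0,0]
    - [-100,-130,140,0,0,0]
    - [-100,-130,150,0,0,0]
    - [-100,-130,150,0,0,0]
    - [-100,-130,150,0,0,0]

```text
time_s: 22.12
tool_pos: [0.4953, 0.1417, 0.237]
tool_rot: [-90.3, 0.1, -9.0]
force: [0.1, -1.9, 0.7]
grip_width: 0.0002
```

```bash
python3 st.py; python3 - <<'E'
from plan5 import *
from h import *
for c in ("side","top"):
    ci=camera_info(c); p,d=read_camera(c); save(p,c+"15",None,1.5); W=cloud(d,ci); x,y,z=W[...,0],W[...,1],W[...,2]
    u=W@e; v=W@n
    f0=np.load(c+".npz"); 
    # handle bar & panel
    pan=(d>0)&(abs(v-.0627)<.09)&(z>.128)&(z<.142)&(u>.55)&(u<.66); print(c,"panel u",np.percentile(u[pan],[2,50,98]).round(4) if pan.sum() else None, pan.sum())
    bar=(d>0)&(abs(v-.0627)<.05)&(z>.1)&(z<.125)&(u>.5)&(u<.6); print("bar u",np.percentile(u[bar],[5,50,95]).round(4) if bar.sum() else None,bar.sum())
    W0=f0["W"]; u0=W0@e; v0=W0@n; b0=(f0["d"]>0)&(abs(v0-.0627)<.05)&(W0[...,2]>.1)&(W0[...,2]<.125)&(u0>.4)&(u0<.475); print("bar0 u",np.percentile(u0[b0],[5,50,95]).round(4))
    m=[r["mask"] for r in models.cut_out("cup",c)]
    for k in m:
        k=k&(d>0)&(np.hypot(x-.509,y+.361)<.06)&(z>.072)
        if k.sum()>40:
            A=np.c_[x[k],y[k],np.ones(k.sum())]; rim=k&(z>.078); print("cup rim",np.median(z[rim]),circ(x[rim],y[rim]))
    for t in ("head","tape","tin"): print(t,[(np.round(r["point"],3),round(r["score"],2)) for r in models.spot_in(t,c)][:1])
E
```

```text
{'time_s': 22.1167, 'qpos': [-28.13566, 1.92597, 9.29183, 101.89854, -0.08818, 76.48875, 62.18841], 'tool_pos': [0.49529, 0.14174, 0.23703], 'tool_rot': [-90.33359, 0.14954, -8.98464], 'force': [0.05831, -1.90146, 0.68392], 'grip_width': 0.00016}
side panel u [0.6138 0.6211 0.6311] 360
bar u [0.574  0.5796 0.5955] 149
bar0 u [0.4498 0.4559 0.4712]
cup rim 0.08219838713937647 (np.float64(0.5090480550052149), np.float64(-0.3640978190287601), np.float64(0.03141687087760916))
head [(array([ 0.693, -0.093,  0.151]), 0.26)]
tape [(array([0.667, 0.308, 0.022]), 0.98)]
tin [(array([ 0.683, -0.3  ,  0.059]), 0.56)]
top panel u [0.6112 0.619  0.6287] 311
bar u [0.5714 0.5768 0.5956] 132
bar0 u [0.4474 0.4531 0.4699]
cup rim 0.08213951637037702 (np.float64(0.5063937857217864), np.float64(-0.36350420673533634), np.float64(0.03140142939174415))
head [(array([0.498, 0.356, 0.045]), 0.62)]
tape [(array([0.5  , 0.354, 0.047]), 0.44)]
tin [(array([ 0.685, -0.285,  0.06 ]), 0.67)]
```

View pics/side15.png

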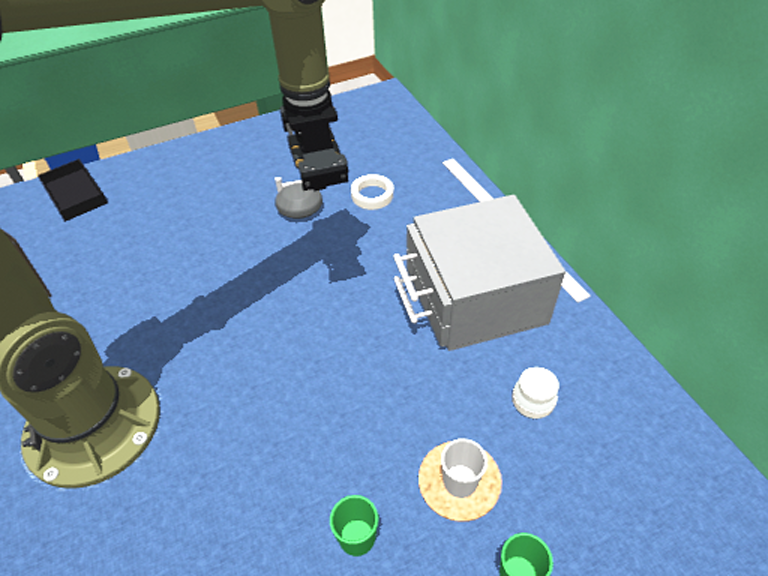

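View pics/top15.png

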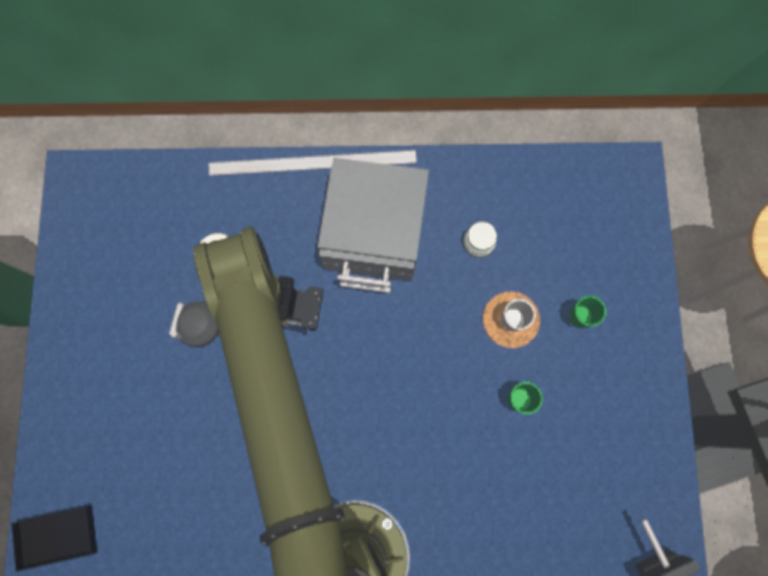

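Bar travel is 124 mm in both views. As a last check on the closing, I'll compare the upper drawer's bar and panel with the lower, shut drawer's.

```bash
python3 - <<'E'
from plan5 import *
from h import *
ci=camera_info("side"); p,d=read_camera("side"); W=cloud(d,ci); u=W@e; v=W@n; z=W[...,2]
ok=(d>0)
for a,b in ((.03,.055),(.1,.125)):
    bar=ok&(abs(v-.0627)<.045)&(z>a)&(z<b)&(u>.55)&(u<.59); print("bar z",a,b,np.percentile(u[bar],[5,25,50,75]).round(4),bar.sum())
for a in np.arange(.01,.15,.01):
    m=ok&(abs(v-.0627)<.1)&(z>a)&(z<a+.01)&(u>.6)&(u<.64)
    if m.sum()>8: print("panel z%.2f"%a,np.percentile(u[m],[5,50,95]).round(4),m.sum())
save(p,"side16",(250,120,390,240),5)
E
```

```text
bar z 0.03 0.055 [0.5741 0.5755 0.5778 0.5813] 95
bar z 0.1 0.125 [0.5738 0.5756 0.5783 0.5814] 114
panel z0.01 [0.6136 0.6147 0.629 ] 25
panel z0.02 [0.6136 0.6145 0.6166] 47
panel z0.03 [0.6136 0.6145 0.622 ] 57
panel z0.04 [0.6083 0.6144 0.6155] 53
panel z0.05 [0.6036 0.6141 0.6166] 75
panel z0.06 [0.6136 0.6144 0.6168] 61
panel z0.07 [0.614  0.6148 0.6225] 60
panel z0.08 [0.6136 0.6143 0.6152] 54
panel z0.09 [0.6134 0.6144 0.6218] 62
panel z0.10 [0.6136 0.6143 0.6212] 66
panel z0.11 [0.6025 0.614  0.6155] 95
panel z0.12 [0.6136 0.6145 0.6326] 87
panel z0.13 [0.6142 0.621  0.6293] 367
panel z0.14 [0.6287 0.633  0.6394] 220
```

View pics/side16.png

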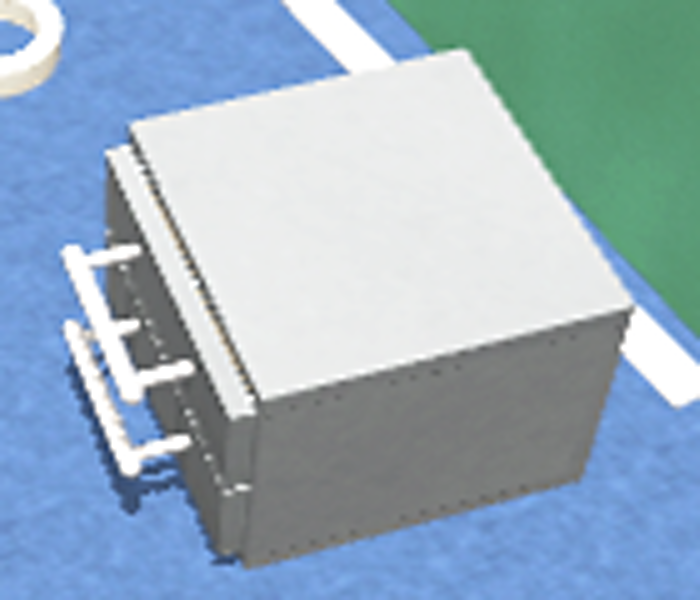

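The upper panel is flush with the shut lower drawer (u = 0.614 for both). The cup stands upright and released, and the arm touches nothing, so I'm handing in.

```bash
python3 -c "
from cell import job; print(job.sign_off())"
```

```text
the job is handed in; nothing more can be done
None
```

I poured the slugs into the open top drawer, stood the empty cup back on its cork mat and let go of it. I then pushed the drawer shut by its handle bar. The job is handed in after about 22 s on the robot's clock (limit 67 s); no verdict was given.

What the last checks showed:
- **Slugs:** all eight were visible on the drawer floor just before the push. They cannot be seen with the drawer shut, so I did not check them after that.
- **Drawer:** the push stopped hard at 11.5 N. The upper panel and bar sit level with the shut lower drawer, to about 1 mm, and the bar moved 124 mm in both views.
- **Cup:** empty and upright on the mat. The two views put its rim centre at (0.509, -0.364) and (0.506, -0.364), within about 4 mm of the mat's centre. The rim height is about 82 mm in both.
- **Jar:** measured within about 5 mm of its start in both views.
- **Tape and club head:** the tape was unmoved in the side view and the club head within about 7 mm in the top view.
- **Failed checks:** the club head's side-view report (score 0.26) landed on the cabinet. The tape's top-view report (score 0.44) landed on the club head, because the arm hid the tape there. I put both down to detection errors, since the side picture shows both things clearly in place.

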